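Rack the drill templates and prove them home with the straightedge

TASK

Put the drill template plates away: slide every plate that is on the bench into the rack slot of its own colour, fully home against the stop. Then lay the straightedge flat on the bench with its working edge (the one with the yellow stripe) flush against the rear edges of all the plates, centred on the rack to within about 2 cm, and leave it there; do not disturb the other things on the bench.

Things in the scene. Friction and masses are not known exactly. Their poses are not given: they have to be found in the camera images.
- rack: grey template rack fixed to the bench, 107 x 207 x 21 mm, four slots in a row open toward the robot, colours painted on its roof: red, yellow, blue, green from left to right. Origin: on the bench top, mid-width, on the home line where the rear edges of all plates lie when home; x into the slots, y left, z up. Sill (5 mm thick) starts at x = 10 mm, so home plates overhang it by 10 mm
- red_fin (a point): centre of the red grip fin (36 mm x, 10 mm y, 34 mm high) on the red plate, which may be absent. Plate: loose flat steel slab 110 (x) x 40 (y) x 8 mm, 0.25 kg; this point is 25 mm above its underside, 17 mm above its top face, 40 mm ahead of its rear edge, 70 mm behind its front edge, which enters the slot first (+x). Grip the fin from above
- yellow_fin (a point): centre of the yellow grip fin (36 mm x, 10 mm y, 34 mm high) on the yellow plate, which may be absent. Plate: loose flat steel slab 110 (x) x 40 (y) x 8 mm, 0.25 kg; this point is 25 mm above its underside, 17 mm above its top face, 40 mm ahead of its rear edge, 70 mm behind its front edge, which enters the slot first (+x). Grip the fin from above
- blue_fin (a point): centre of the blue grip fin (36 mm x, 10 mm y, 34 mm high) on the blue plate, which may be absent. Plate: loose flat steel slab 110 (x) x 40 (y) x 8 mm, 0.25 kg; this point is 25 mm above its underside, 17 mm above its top face, 40 mm ahead of its rear edge, 70 mm behind its front edge, which enters the slot first (+x). Grip the fin from above
- green_fin (a point): centre of the green grip fin (36 mm x, 10 mm y, 34 mm high) on the green plate, which may be absent. Plate: loose flat steel slab 110 (x) x 40 (y) x 8 mm, 0.25 kg; this point is 25 mm above its underside, 17 mm above its top face, 40 mm ahead of its rear edge, 70 mm behind its front edge, which enters the slot first (+x). Grip the fin from above
- red_bay (a point): where the red fin's centre lies when the red plate is home (rack axes). The plate slides on the sill, 25 mm below this point. Slot 43 mm wide, 10.5 mm high; next slot 50 mm away. From this point along x: pointed divider noses at +13.5 mm (they lead in a plate up to 3 mm off), roof from +27 mm (underside 15.5 mm, top 21 mm above the bench), solid stop at +70 mm
- yellow_bay (a point): where the yellow fin's centre lies when the yellow plate is home (rack axes). The plate slides on the sill, 25 mm below this point. Slot 43 mm wide, 10.5 mm high; next slot 50 mm away. From this point along x: pointed divider noses at +13.5 mm (they lead in a plate up to 3 mm off), roof from +27 mm (underside 15.5 mm, top 21 mm above the bench), solid stop at +70 mm
- blue_bay (a point): where the blue fin's centre lies when the blue plate is home (rack axes). The plate slides on the sill, 25 mm below this point. Slot 43 mm wide, 10.5 mm high; next slot 50 mm away. From this point along x: pointed divider noses at +13.5 mm (they lead in a plate up to 3 mm off), roof from +27 mm (underside 15.5 mm, top 21 mm above the bench), solid stop at +70 mm
- green_bay (a point): where the green fin's centre lies when the green plate is home (rack axes). The plate slides on the sill, 25 mm below this point. Slot 43 mm wide, 10.5 mm high; next slot 50 mm away. From this point along x: pointed divider noses at +13.5 mm (they lead in a plate up to 3 mm off), roof from +27 mm (underside 15.5 mm, top 21 mm above the bench), solid stop at +70 mm
- rib (a point): centre of the black grip rib (10 mm x, 80 mm y, 34 mm high) on the straightedge. Straightedge: loose flat aluminium bar 50 (x) x 210 (y) x 14 mm, 0.4 kg; this point is at mid-length, 31 mm above its underside, 17 mm above its top face, mid-width, so 25 mm behind its working edge (+x side, marked by a yellow stripe 7 mm wide on top). Grip the rib from above
- edge_left (a point): left (+y) end of the straightedge's working edge (its +x side face), half-way up the bar (7 mm above its underside), 105 mm from mid-length; x points out of the working edge
- edge_right (a point): right (-y) end of the straightedge's working edge, otherwise as edge_left
- chuck_key: dark T-shaped chuck key, 55 mm; origin at the centre of its underside; a bystander, not part of the job
- hex_nipple: grey threaded hex nipple, 37 mm high; origin at the centre of its underside; a bystander, not part of the job
- spanner_14: double open-ended spanner, 150 mm; origin at the centre of its underside; a bystander, not part of the job

How it is judged:
By the outcome, as a careful person would: the job done as asked, in the order asked, and still so for the second after the job is handed in, with the robot touching nothing.
Of red_plate, yellow_plate, blue_plate, green_plate only 3 to 4 are there at a start; the rules pass over those that are not, and their reading is None.
At some moment in a run one of red_plate, yellow_plate, blue_plate, green_plate, straightedge may be knocked a few centimetres aside while the robot is not near it.
Once in a run the grip may slacken for a moment while it holds something.
It also fails if it takes over 210 s, if anything falls off the work surface, if the arm or the gripper's body presses on something with over 40 N, if the wrist force passes 120 N, or if a joint passes its speed limit or range.

ROBOT

A 6-joint arm with a two-finger parallel gripper is mounted at the origin on a cart in front of the work surface, level with it; the furniture and walls round the work are solid. World frame = base frame: x ahead of the robot, y to its left, z up, the work surface at z = 0. Lengths are in m, angles in rad, forces in N, time in s.
With the tool pointing down it reaches from about 0.35 to 0.975 m from the base axis. Payload 4.9 kg.
Tool frame: the origin (TCP) lies between the finger pads; the fingertips stand 19 mm ahead of it and the grasp point (between the pads) is the TCP; z points along the fingers, y is the line along which they close (so a half turn about z gives the same grasp; the last joint's range is limited). The gripper opens to 85 mm and grips with 20 to 120 N. Pads are 22 mm wide; open, the fingers measure 114 mm over their backs; the gripper's body (76 mm by 85 mm) begins 54 mm behind the grasp point. The pads swing forward as they close: fully open they stand 13 mm farther back than shut.
Start: joints at [-1.263, 0.053, 1.613, -0, 1.476, -0.119], TCP at [0.259, -0.569, 0.25] pointing down, gripper open.
Joint ranges: [-3.01, 3.01], [-1.01, 2.22], [0.06, 2.58], [-1.02, 4.17], [0.09, 2.62], [-3.14, 3.14]. Speed limits (rad/s): [2.57, 2.57, 3.14, 3.14, 3.14, 3.14].

INTERFACE

Orientations are given as a rotation vector (axis times angle).
In Python, from station import ctrl gives the robot as it stands. The module is installed in compiled form; this text tells all that it offers.
- The arm moves only by the tool servo_tool, never from a script. Its argument "increments" is a list that holds one entry, the list of rows, each a list of 5 numbers: the finger opening in cm, from 0 to 8.54, then the shift along the tool's x, y, z in cm, then the turn about the tool's z in degrees. A call has 1 to 5 rows; each row is the pose to reach, as a shift and turn from the pose commanded when the call began, along the tool's axes at that moment; what a row does not reach only later rows make up. A row lasts 1/10 s, in which the tool goes at most 50 mm and 8.59 degrees, less where a joint would pass 70% of its speed; a pose out of reach is approached as far as the arm can. A call with a gripper value outside its range is refused whole. The fingers move at their own pace and stop on an object; "newtons" is the grip in N (left out, the last holds). Time passes only in rows, so rows that repeat a pose let the fingers close. It gives the time, the measured TCP pose, the force, the opening and the grip force at its end, in the units of the state.
- ctrl.get_obs(): the state, without advancing time (a new reading comes with each control period).
- ctrl.get_image(name): name is "scene" or "side" or "wrist"; returns a dict with "img" (384x512x3 uint8, red, green, blue), "fx", "fy", "cx", "cy" (pixels), "rvec" (rotation vector, rad) and "tvec" (3), from world to camera coordinates, as OpenCV has them; the wrist camera has in their place "mount" (4x4, takes a point from camera to tool coordinates, whose origin is the TCP and whose axes are the flange's). Camera axes: x right, y down, z forward; pixel columns grow to the right and rows downward; lengths in m; the calibration is good to about 2 mm. The wrist camera is an equidistant fisheye: a pixel r from the principal point sees the ray r / f radians off the axis. A picture is of the moment at which its call begins: read the wrist's pose just before it. There is no depth.
- ctrl.finish_job(): hands the job in; it is judged then, once.
The state is a dict: "t": time; "q": joint angles; "dq": joint speeds; "effort": joint torques, N m; "tool_pos": TCP position; "tool_rot": TCP orientation; "contact_force": force on the tool from outside, world axes, zero at the start; "wrist_torque": the same for the moment, N m; "opening": finger opening in m; "grip_force": force on a finger pad.
Only numpy, scipy, OpenCV 4.12 (cv2) and the standard library are available. Lean on these libraries where they do the work, as an engineer would, in place of code of your own. Each camera call takes 0.05 s, during which the arm holds its last target. There are 200 camera calls.

## Working session

There is one attempt and no reset: what is moved stays moved. The work goes in short steps, Python scripts to look and compute and a tool call to move; the robot and the scene stay as the last step left them, time stands still between calls to the robot, and variables do not carry over. Pictures are saved under pics/ and viewed, at most 14 in all, crops included, and the job is handed in when it is done.

Besides the shell and the picture viewer there is one more tool, called as name(argument=value, ...) on one line, values as JSON. servo_tool: Moves the arm, as the interface text tells. Its arguments: {"type":"object","properties":{"increments":{"type":"array"},"newtons":{"type":"number"}},"required":["increments"]}

```bash
mkdir -p pics; ls; cat > h.py <<'E'
import numpy as np, cv2
from scipy.spatial.transform import Rotation as R
from station import ctrl
def cam(name):
    o=ctrl.get_obs(); d=ctrl.get_image(name); d['o']=o; d['name']=name; return d
def save(d,fn,crop=None,s=1):
    im=d['img'][:,:,::-1]
    if crop: im=im[crop[1]:crop[3],crop[0]:crop[2]]
    if s!=1: im=cv2.resize(im,None,fx=s,fy=s,interpolation=cv2.INTER_CUBIC)
    cv2.imwrite('pics/'+fn,im)
def ray(d,px):
    u,v=px
    a=np.array([(u-d['cx'])/d['fx'],(v-d['cy'])/d['fy']])
    if d['name']=='wrist':
        r=np.linalg.norm(a); c=np.array([*(a/max(r,1e-9)*np.sin(r)),np.cos(r)])
        M=np.array(d['mount']); Rt=R.from_rotvec(d['o']['tool_rot']).as_matrix()
        return Rt@M[:3,3]+d['o']['tool_pos'], Rt@M[:3,:3]@c
    Rw=R.from_rotvec(np.ravel(d['rvec'])).as_matrix()
    return -Rw.T@np.ravel(d['tvec']), Rw.T@np.array([*a,1])
def at(d,px,z):
    p,c=ray(d,px); return p+c*(z-p[2])/c[2]
def proj(d,X):
    X=np.asarray(X,float)
    if d['name']=='wrist':
        M=np.array(d['mount']); Rt=R.from_rotvec(d['o']['tool_rot']).as_matrix()
        c=M[:3,:3].T@(Rt.T@(X-d['o']['tool_pos'])-M[:3,3]); n=np.hypot(c[0],c[1]); r=np.arctan2(n,c[2]); a=c[:2]/n*r
    else:
        c=R.from_rotvec(np.ravel(d['rvec'])).as_matrix()@X+np.ravel(d['tvec']); a=c[:2]/c[2]
    return np.array([a[0]*d['fx']+d['cx'],a[1]*d['fy']+d['cy']])
E
python3 - <<'E'
from h import *
np.set_printoptions(precision=4,suppress=True)
o=ctrl.get_obs(); print(o)
for n in ('scene','side'):
    d=cam(n); save(d,n+'0.png',s=1.56); print(n,ray(d,(256,192)),d['fx'])
d=cam('wrist'); print(d['mount'],d['fx'])
print(R.from_rotvec(o['tool_rot']).as_matrix())
E
```

```text
pics
{'t': 0.0, 'q': array([-1.263 ,  0.0534,  1.6143, -0.    ,  1.476 , -0.119 ]), 'dq': array([-0.0008, -0.0002, -0.    ,  0.0007, -0.0006,  0.0001]), 'effort': array([ -0.0019, -39.3682, -37.0183,  -0.0003,   0.007 ,   0.    ]), 'tool_pos': array([ 0.2585, -0.5684,  0.249 ]), 'tool_rot': array([-3.0683, -0.6648,  0.0003]), 'contact_force': array([ 0.1647,  0.5484, -0.6908]), 'wrist_torque': array([ 0.0306, -0.0368,  0.0026]), 'grip_force': 0.0, 'opening': 0.08548489887049326}
scene (array([-0.0698, -0.9231,  0.6996]), array([ 0.4677,  0.6989, -0.5413])) 445.8321052394747
side (array([ 0.4501, -0.9044,  0.3729]), array([ 0.0652,  0.9324, -0.3556])) 390.3898246631395
[[-0.0003 -0.962  -0.2731  0.0684]
 [ 1.     -0.0004  0.0002  0.0009]
 [-0.0003 -0.2731  0.962  -0.1238]
 [ 0.      0.      0.      1.    ]] 297.3186396354542
[[ 0.9103  0.4139 -0.0006]
 [ 0.4139 -0.9103  0.002 ]
 [ 0.0002 -0.0021 -1.    ]]
```

View pics/scene0.png

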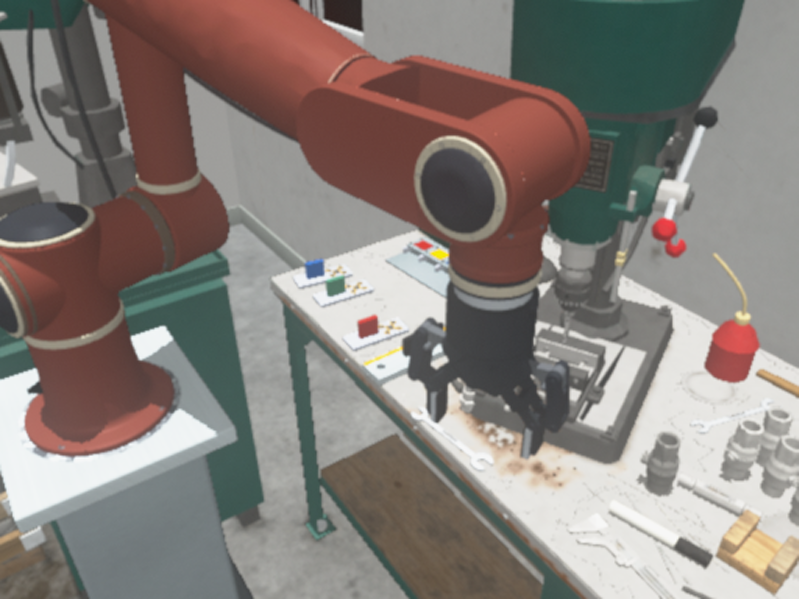

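View pics/side0.png

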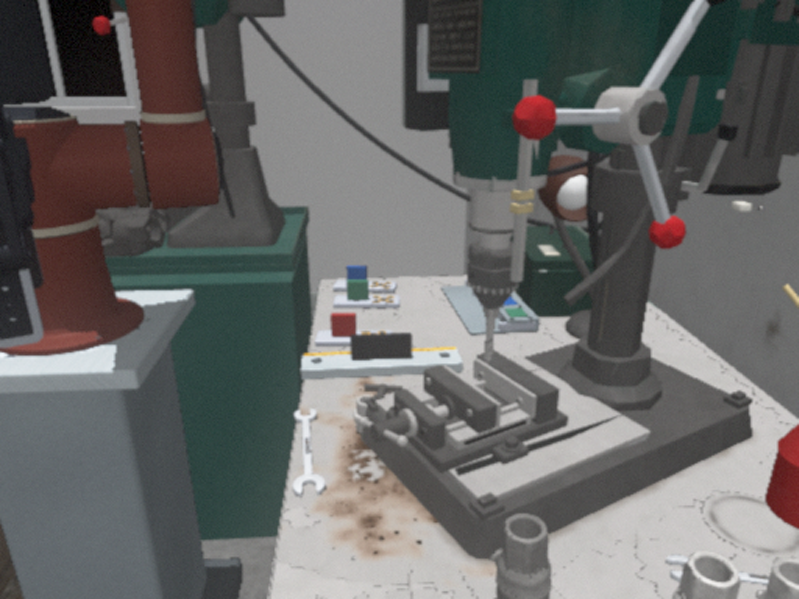

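The scene view shows the blue fin at (315,268), green at (335,286) and red at (368,327). The straightedge is at about (400,360) and the rack at about (430,255), partly hidden. The side view confirms these and shows the rib at (381,346). No yellow plate is visible so far, and the drill press stands to the right of the work.

```bash
python3 - <<'E'
from h import *
np.set_printoptions(precision=3,suppress=True)
s=1.56
d=cam('scene'); 
for n,p,z in [('blue',(315,268),.025),('green',(335,286),.025),('red',(368,327),.025),('rackred',(424,245),.021),('rackyel',(440,255),.021)]: print(n,at(d,(p[0]/s,p[1]/s),z))
d=cam('side')
for n,p,z in [('blue',(357,272),.025),('green',(358,289),.025),('red',(343,324),.025),('rib',(381,346),.031),('edgeL',(304,357),.014),('edgeR',(460,352),.014),('rackgreen',(516,313),.021),('rackblue',(510,301),.021),('chuck',(490,270),.1)]: print(n,at(d,(p[0]/s,p[1]/s),z))
E
```

```text
blue [0.444 0.135 0.025]
green [0.442 0.055 0.025]
red [ 0.422 -0.092  0.025]
rackred [0.674 0.094 0.021]
rackyel [0.675 0.042 0.021]
blue [0.447 0.154 0.025]
green [0.448 0.063 0.025]
red [ 0.425 -0.086  0.025]
rib [ 0.477 -0.178  0.031]
edgeL [ 0.374 -0.168  0.014]
edgeR [ 0.584 -0.169  0.014]
rackgreen [ 0.689 -0.053  0.021]
rackblue [ 0.692 -0.002  0.021]
chuck [ 0.639 -0.079  0.1  ]
```

servo_tool(increments=[[[8.5,2.8,-3.1,-2,0],[8.5,5.6,-6.2,-4,0],[8.5,8.4,-9.3,-6,0],[8.5,11.2,-12.4,-8,0],[8.5,14,-15.6,-10,0]]])

```text
t: 0.75
tool_pos: [0.3217, -0.3673, 0.3509]
tool_rot: [-3.07, -0.665, -0.0]
contact_force: [1.0, -0.2, 0.7]
opening: 0.085
grip_force: 0.0
```

servo_tool(increments=[[[8.5,2.8,-3.1,0,5],[8.5,5.6,-6.2,0,10],[8.5,8.4,-9.3,0,15],[8.5,11.2,-12.4,0,20],[8.5,14,-15.6,0,24.5]]])

```text
t: 1.25
tool_pos: [0.3845, -0.1674, 0.3503]
tool_rot: [3.141, -0.007, 0.001]
contact_force: [0.2, 0.1, 0.0]
opening: 0.0851
grip_force: 0.0
```

```bash
cat >> h.py <<'E'
def inc(x,y,z,yaw=None):
    "print increments (cm, deg) from the measured pose to a world target; yaw of tool x in deg"
    o=ctrl.get_obs(); M=R.from_rotvec(o['tool_rot']).as_matrix()
    v=M.T@(np.array([x,y,z])-o['tool_pos'])*100; y0=np.degrees(np.arctan2(M[1,0],M[0,0]))
    print('inc',np.round(v,2),'turn',None if yaw is None else round((y0-yaw+180)%360-180,2),'pos',np.round(o['tool_pos'],4),'yaw',round(y0,2),'F',np.round(o['contact_force'],1),'op',round(o['opening'],4),'gf',round(o['grip_force'],1),'t',round(o['t'],2))
E
python3 -c "
from h import *
inc(.42,.02,.36,0)"
```

```text
inc [  3.46 -18.76  -0.97] turn -0.27 pos [ 0.3845 -0.1674  0.3503] yaw -0.27 F [0.2 0.1 0. ] op 0.0851 gf 0.0 t 1.25
```

servo_tool(increments=[[[8.5,0.7,-3.7,-0.2,0],[8.5,1.4,-7.4,-0.4,0],[8.5,2.1,-11.1,-0.6,0],[8.5,2.8,-14.9,-0.8,0],[8.5,3.5,-18.7,-1,0]]])

```text
t: 1.75
tool_pos: [0.4195, 0.0196, 0.3605]
tool_rot: [3.141, -0.001, 0.001]
contact_force: [0.8, -0.7, 0.4]
opening: 0.0848
grip_force: 0.0
```

servo_tool(increments=[[[8.5,0,0,0,0],[8.5,0,0,0,0]]])

```text
t: 1.95
tool_pos: [0.4195, 0.0185, 0.3602]
tool_rot: [3.141, 0.002, -0.0]
contact_force: [-0.4, -0.4, -0.4]
opening: 0.085
grip_force: 0.0
```

```bash
python3 -c "
from h import *
inc(.42,.02,.36,0)
d=cam('wrist'); save(d,'w1.png',s=1.56); np.savez('w1.npz',**{k:d[k] for k in('img',)},p=d['o']['tool_pos'],r=d['o']['tool_rot'])
d=cam('scene'); save(d,'s1.png',s=1.56)"
```

```text
inc [ 0.05 -0.15  0.02] turn 0.08 pos [0.4195 0.0185 0.3602] yaw 0.08 F [-0.4 -0.4 -0.4] op 0.085 gf 0.0 t 1.95
```

View pics/w1.png

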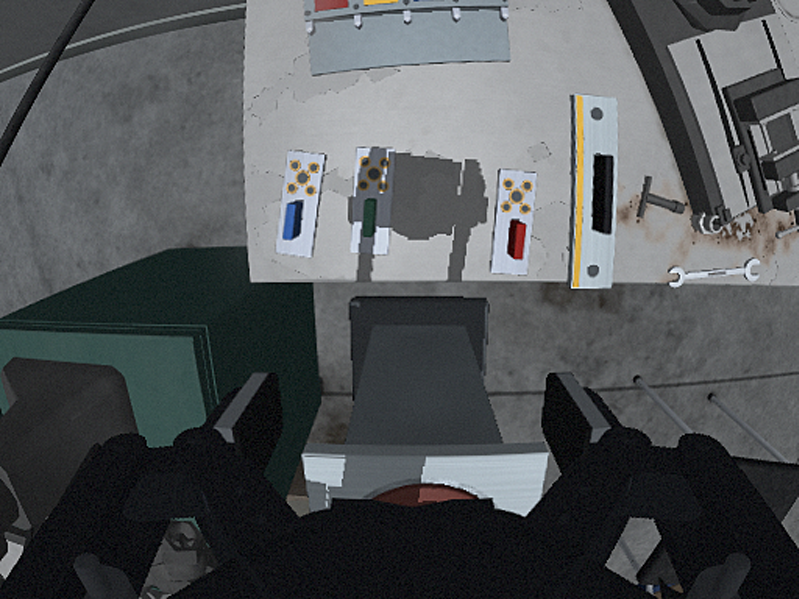

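The wrist view shows the blue fin at (292,218), green at (369,217), red at (517,240) and the rib at (602,193), with the yellow stripe on the left. The sill's front corners are at (312,75) and (507,62). There is no yellow plate on the bench.

```bash
python3 - <<'E'
from h import *
np.set_printoptions(precision=4,suppress=True)
s=1.5625
d=cam('wrist')
def q(n,p,z): 
    X=at(d,(p[0]/s,p[1]/s),z); print(n,X); return X
def yaw(a,b): return np.degrees(np.arctan2(*(b-a)[1::-1]))
for n,c in dict(blue=[(289,151),(326,155),(313,256),(276,251)],green=[(357,148),(391,148),(388,254),(352,252)],red=[(500,169),(536,170),(528,275),(490,272)]).items():
    P=[q(n,p,.008) for p in c]
    fl,fr,rr,rl=P
    ax=(fl+fr-rl-rr)/2; rear=(rl+rr)/2; u=ax/np.linalg.norm(ax)
    print(n,'len',np.linalg.norm(ax),np.linalg.norm(fl-fr),'yaw',yaw(rl+rr,fl+fr),'fin',rear+.04*u)
P=[q('edge',p,.014) for p in [(571,95),(618,98),(612,288),(570,288)]]
print('yaw axis',yaw(P[3],P[0]),yaw(P[2],P[1]),np.linalg.norm(P[3]-P[0]),np.linalg.norm(P[0]-P[1]),'centre',sum(P)/4)
a=q('sillL',(312,75),.005);b=q('sillR',(507,62),.005); print(np.linalg.norm(a-b),'rackyaw',yaw(a,b)+90)
for n,p in dict(n1=(307,14),n2=(358,19),n3=(407,18),n4=(456,16),n5=(503,14)).items(): q(n,p,.0155)
E
```

```text
blue [0.5149 0.1426 0.008 ]
blue [0.5088 0.1035 0.008 ]
blue [0.4035 0.1205 0.008 ]
blue [0.4097 0.1611 0.008 ]
blue len 0.10674523142654421 0.039585471543691395 yaw -9.570586939659869 fin [0.4461 0.1342 0.008 ]
green [0.515  0.0715 0.008 ]
green [0.5143 0.037  0.008 ]
green [0.4048 0.041  0.008 ]
green [0.4072 0.0787 0.008 ]
green len 0.10877018589110936 0.034484570136931576 yaw -2.9429935838840504 fin [0.4459 0.0578 0.008 ]
red [ 0.494  -0.0741  0.008 ]
red [ 0.4945 -0.1124  0.008 ]
red [ 0.3826 -0.1081  0.008 ]
red [ 0.3856 -0.0663  0.008 ]
red len 0.11029376976907349 0.03830961887993545 yaw -3.1212069066658765 fin [ 0.4241 -0.0894  0.008 ]
edge [ 0.5762 -0.1483  0.014 ]
edge [ 0.579  -0.2028  0.014 ]
edge [ 0.3702 -0.2063  0.014 ]
edge [ 0.37   -0.1552  0.014 ]
yaw axis 1.9223223221666614 0.9615133310357391 0.2063949877874405 0.05449877151198815 centre [ 0.4739 -0.1781  0.014 ]
sillL [0.5949 0.1185 0.005 ]
sillR [ 0.6084 -0.0821  0.005 ]
0.20103798043086635 rackyaw 3.8608178898001313
n1 [0.6608 0.1227 0.0155]
n2 [0.6511 0.0699 0.0155]
n3 [0.6508 0.0206 0.0155]
n4 [ 0.6539 -0.0287  0.0155]
n5 [ 0.6591 -0.0769  0.0155]
```

```bash
python3 - <<'E'
from h import *
np.set_printoptions(precision=3,suppress=True)
s=1.5625
A=cam('scene');B=cam('side')
for n,a,b in [('chuckbottom',(573,290),(492,300)),('quill top of chuck',(580,240),(497,180)),('headbottomL',(512,145),(450,175)),('redball',(665,230),(535,118))]:
    p,c=ray(A,np.array(a)/s); q,e=ray(B,np.array(b)/s)
    t=np.linalg.lstsq(np.c_[c,-e],q-p,rcond=None)[0]; print(n,p+c*t[0],q+e*t[1])
E
```

```text
chuckbottom [ 0.581 -0.38   0.188] [ 0.572 -0.384  0.172]
quill top of chuck [ 0.564 -0.394  0.277] [ 0.568 -0.394  0.284]
headbottomL [ 0.589 -0.229  0.349] [ 0.552 -0.237  0.263]
redball [ 0.561 -0.512  0.341] [ 0.563 -0.512  0.343]
```

servo_tool(increments=[[[6,2,-0.2,0,-2],[6,4,-0.4,0,-4],[6,6,-0.6,1,-4],[6,7,-0.7,2,-4],[6,8,-0.7,3,-4]]])

```text
t: 2.7
tool_pos: [0.4999, 0.0243, 0.3293]
tool_rot: [-3.14, -0.107, 0.001]
contact_force: [-0.1, -0.0, 0.8]
opening: 0.0598
grip_force: 0.0
```

```bash
python3 - <<'E'
from h import *
inc(.5,.02,.33,3.9)
d=cam('wrist'); save(d,'w2.png',crop=(100,0,420,240),s=2.5)
E
```

```text
inc [-0.02  0.43 -0.07] turn -0.01 pos [0.4999 0.0243 0.3293] yaw 3.89 F [-0.1 -0.   0.8] op 0.0598 gf 0.0 t 2.7
```

View pics/w2.png

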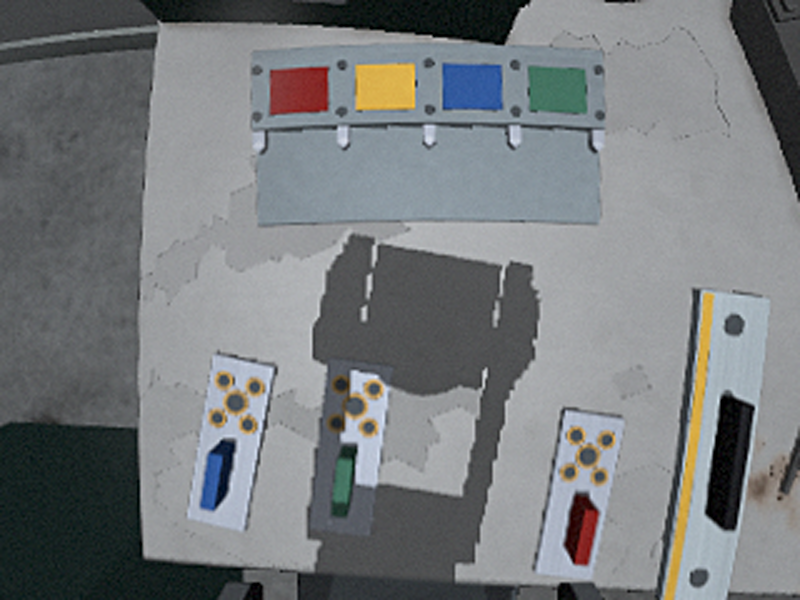

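The close view shows the rack clearly, with the sill's front corners at (258,225) and (600,222) and nose tips at y≈150. The plates' fins are at (218,475), (344,480) and (582,530).

```bash
python3 - <<'E'
from h import *
np.set_printoptions(precision=4,suppress=True)
d=cam('wrist')
f=lambda p,z: at(d,(p[0]/2.5+100,p[1]/2.5),z)
def yaw(a,b): return np.degrees(np.arctan2(*(b-a)[1::-1]))
for n,c in dict(blue=[(215,354),(275,366),(245,530),(188,518)],green=[(329,362),(388,370),(372,534),(312,530)],red=[(564,409),(624,414),(594,580),(535,573)]).items():
    fl,fr,rr,rl=[f(p,.008) for p in c]
    ax=(fl+fr-rl-rr)/2; u=ax/np.linalg.norm(ax)
    print(n,'len',np.linalg.norm(ax),np.linalg.norm(fl-fr),'yaw',yaw(rl+rr,fl+fr),'fin',(rl+rr)/2+.04*u, (fl+fr)/2-.07*u)
a=f((258,225),.005);b=f((600,222),.005); print(a,b,np.linalg.norm(a-b),'rackyaw',yaw(a,b)+90)
N=[f(p,.0155) for p in [(260,148),(343,148),(429,147),(515,148),(598,150)]]; print(np.array(N),yaw(N[0],N[4])+90)
S=[f(p,.021) for p in [(300,91),(386,87),(473,87),(558,90)]]; print(np.array(S),yaw(S[0],S[3])+90)
C=[f(p,.021) for p in [(253,50),(605,47),(604,123),(253,131)]]; print(np.array(C))
E
```

```text
blue len 0.10804612545641049 0.03819343118865647 yaw -9.387729461104133 fin [0.4456 0.1353 0.008 ] [0.4437 0.1356 0.008 ]
green len 0.10595168325238724 0.03572977345108392 yaw -2.8064951761340304 fin [0.4468 0.0579 0.008 ] [0.4427 0.0581 0.008 ]
red len 0.11049381294951498 0.03881972368597039 yaw -2.4207020110596713 fin [ 0.4251 -0.0884  0.008 ] [ 0.4256 -0.0884  0.008 ]
[0.5949 0.1202 0.005 ] [ 0.6118 -0.084   0.005 ] 0.20493203704954818 rackyaw 4.740699141016677
[[ 0.6405  0.1199  0.0155]
 [ 0.6417  0.0712  0.0155]
 [ 0.6452  0.0218  0.0155]
 [ 0.6492 -0.0278  0.0155]
 [ 0.6542 -0.0771  0.0155]] 3.9755137625411976
[[ 0.6746  0.0979  0.021 ]
 [ 0.6788  0.0487  0.021 ]
 [ 0.6826 -0.0007  0.021 ]
 [ 0.6866 -0.0499  0.021 ]] 4.653812632107275
[[ 0.7004  0.1278  0.021 ]
 [ 0.7184 -0.0767  0.021 ]
 [ 0.6702 -0.0783  0.021 ]
 [ 0.6499  0.1236  0.021 ]]
```

```bash
python3 -c "
from h import *
inc(.4447,.1355,.10,-9.4)"
```

```text
inc [ -4.58 -11.43  22.79] turn 13.31 pos [0.4992 0.0245 0.3276] yaw 3.91 F [-0.2 -0.   0.4] op 0.0597 gf 0.0 t 2.8
```

servo_tool(increments=[[[6,-0.9,-2.3,4,3],[6,-1.8,-4.6,8,6],[6,-2.7,-6.9,12,9],[6,-3.7,-9.2,16,12],[6,-4.6,-11.4,19,13.3]]])

```text
t: 3.3
tool_pos: [0.4439, 0.1359, 0.1381]
tool_rot: [3.13, -0.259, -0.003]
contact_force: [0.3, 0.2, 0.3]
opening: 0.0599
grip_force: 0.0
```

```bash
python3 -c "
from h import *
inc(.4447,.1355,.031,-9.4)
d=cam('wrist'); save(d,'w3.png',s=1.56)
print(proj(d,[.4447,.1355,.042])*1.56)"
```

```text
inc [ 0.11  0.02 10.71] turn -0.05 pos [0.4439 0.1359 0.1381] yaw -9.45 F [0.3 0.2 0.3] op 0.0599 gf 0.0 t 3.3
[409.28364186 312.14234544]
```

View pics/w3.png

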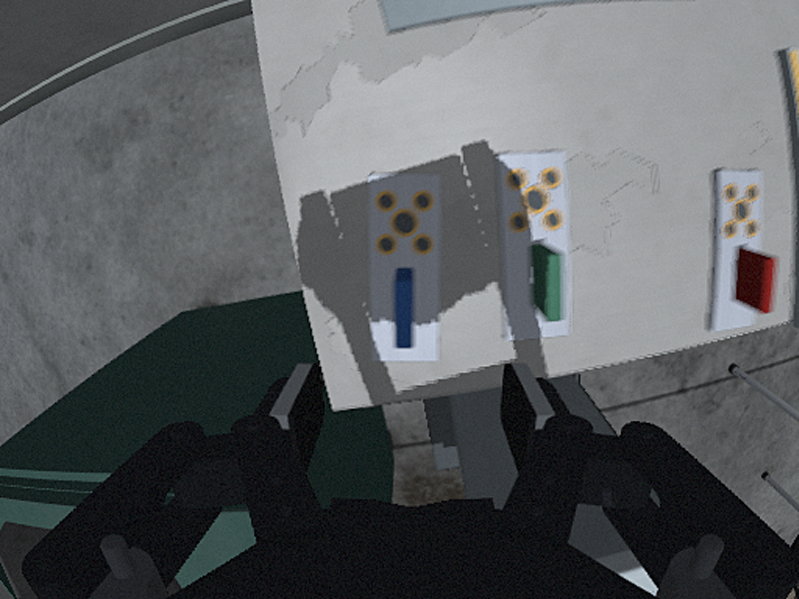

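The blue fin top's centre is at (403,307), about 6 px left of the prediction, and its yaw lines up with the tool.

```bash
python3 -c "
from h import *
d=cam('wrist'); s=1.5625
p=at(d,(403/s,307/s),.042);print(p)
a=at(d,(405/s,174/s),.008);b=at(d,(404/s,361/s),.008);print(a,b,b+(a-b)*4/11)
inc(p[0],p[1],.031,-9.4)"
```

```text
[0.44440741 0.13986267 0.042     ]
[0.50616865 0.12896983 0.008     ] [0.40166297 0.14720703 0.008     ] [0.43966504 0.14057532 0.008     ]
inc [ 0.39 -0.43 10.41] turn 0.2 pos [0.4409 0.1364 0.1351] yaw -9.2 F [-0.3 -0.2 -0.2] op 0.06 gf 0.0 t 3.4
```

servo_tool(increments=[[[4,0.1,-0.2,2.5,0],[4,0.2,-0.35,5,0],[4,0.2,-0.35,7.5,0],[4,0.2,-0.35,9.5,0],[4,0.2,-0.35,10.4,0]]])

```text
t: 3.9
tool_pos: [0.4486, 0.1378, 0.0361]
tool_rot: [3.131, -0.257, -0.001]
contact_force: [-1.3, -0.0, 0.6]
opening: 0.04
grip_force: 0.0
```

servo_tool(increments=[[[4,0,0,0,0],[0,0,0,0,0],[0,0,0,0,0],[0,0,0,0,0],[0,0,0,0,0]]], newtons=60)

```text
t: 4.4
tool_pos: [0.45, 0.1386, 0.0382]
tool_rot: [-3.131, 0.256, -0.005]
contact_force: [-0.8, -1.4, 7.1]
opening: 0.0085
grip_force: 60.0
```

```bash
python3 -c "
from h import *
inc(.50,.05,.07,4.5)"
```

```text
inc [ 6.39  7.93 -3.17] turn -13.84 pos [0.45   0.1386 0.0382] yaw -9.34 F [-0.8 -1.4  7.1] op 0.0085 gf 60.0 t 4.4
```

servo_tool(increments=[[[0,0,0,-0.5,0],[0,0,0,-1.5,0],[0,0,0,-2.5,0],[0,0,0,-3.2,0]]])

```text
t: 4.8
tool_pos: [0.4486, 0.1387, 0.0693]
tool_rot: [-3.131, 0.256, -0.001]
contact_force: [-0.2, 0.3, -4.0]
opening: 0.0085
grip_force: 58.6
```

servo_tool(increments=[[[0,1.6,1.8,0,-3],[0,3.2,3.8,0,-6],[0,4.8,5.8,0,-9],[0,6.0,7.2,0,-12],[0,6.4,7.9,0,-13.8]]])

```text
t: 5.3
tool_pos: [0.4997, 0.0498, 0.0695]
tool_rot: [-3.137, -0.121, -0.001]
contact_force: [-2.7, 5.0, 1.5]
opening: 0.0086
grip_force: 59.6
```

```bash
python3 -c "
from h import *
inc(.55,-.01,.055,4.5)
d=cam('wrist'); save(d,'w4.png',s=1.56)"
```

```text
inc [4.55 6.35 1.44] turn -0.08 pos [0.4997 0.0498 0.0695] yaw 4.42 F [-2.7  5.   1.5] op 0.0086 gf 59.6 t 5.3
```

View pics/w4.png

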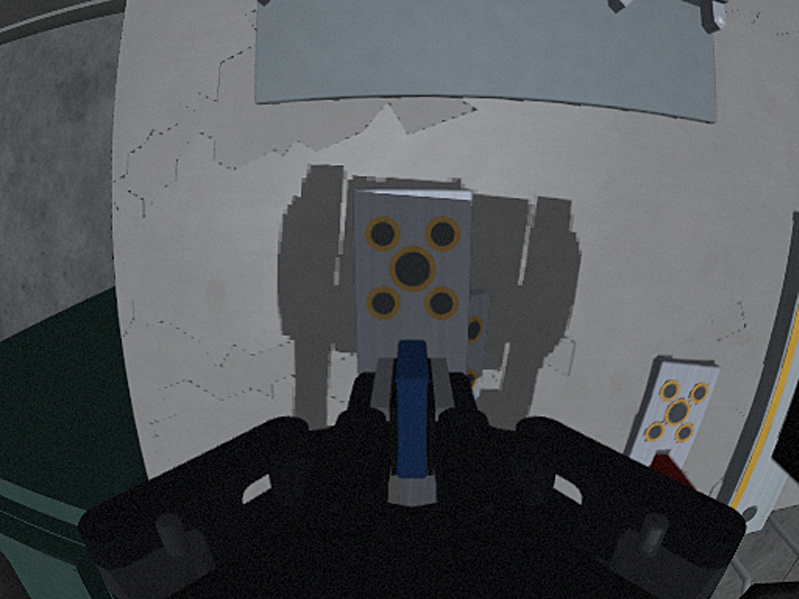

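The blue plate is held level, with its front corners at (357,190) and (471,193).

```bash
python3 -c "
from h import *
d=cam('wrist'); s=1.5625; z=d['o']['tool_pos'][2]-.038+.008
T=d['o']['tool_pos'];M=R.from_rotvec(d['o']['tool_rot']).as_matrix()
a=at(d,(357/s,191/s),z);b=at(d,(471/s,194/s),z);c=at(d,(413/s,269/s),z)
for p in(a,b,c): print(p,M.T@(p-T))
print(np.linalg.norm(a-b))
inc(.55,-.01,.055,4.5)"
```

```text
[0.56156186 0.07089035 0.039524  ] [ 0.06306744 -0.01698039  0.03009331]
[0.56349994 0.03330543 0.039524  ] [0.06207933 0.02064148 0.03007688]
[0.53662103 0.05042393 0.039524  ] [0.0366118  0.00148624 0.03004964]
0.03763484988609699
inc [4.56 6.33 1.43] turn -0.14 pos [0.4997 0.0496 0.0693] yaw 4.36 F [ 1.6  1.4 -2.4] op 0.0085 gf 59.1 t 5.4
```

servo_tool(increments=[[[0,1.6,1.4,0,0],[0,3.2,2.8,0,0],[0,4.8,4.2,0.4,0],[0,6.2,5.6,1,0],[0,6.8,6.4,1.6,0]]])

```text
t: 5.9
tool_pos: [0.5727, -0.0082, 0.0528]
tool_rot: [-3.139, -0.121, -0.002]
contact_force: [-0.9, 2.4, -1.0]
opening: 0.0084
grip_force: 59.2
```

servo_tool(increments=[[[0,0,0,0,0],[0,0,0,0,0]]])

```text
t: 6.1
tool_pos: [0.5704, -0.008, 0.0515]
tool_rot: [3.139, 0.122, -0.003]
contact_force: [0.6, 0.0, -3.7]
opening: 0.0089
grip_force: 58.9
```

```bash
python3 -c "
from h import *
inc(.575,-.0093,.047,4.5)
d=cam('wrist'); save(d,'w5.png',crop=(120,0,400,210),s=2.8)"
```

```text
inc [0.45 0.16 0.45] turn -0.04 pos [ 0.5704 -0.008   0.0515] yaw 4.46 F [ 0.6  0.  -3.7] op 0.0089 gf 58.9 t 6.1
```

View pics/w5.png

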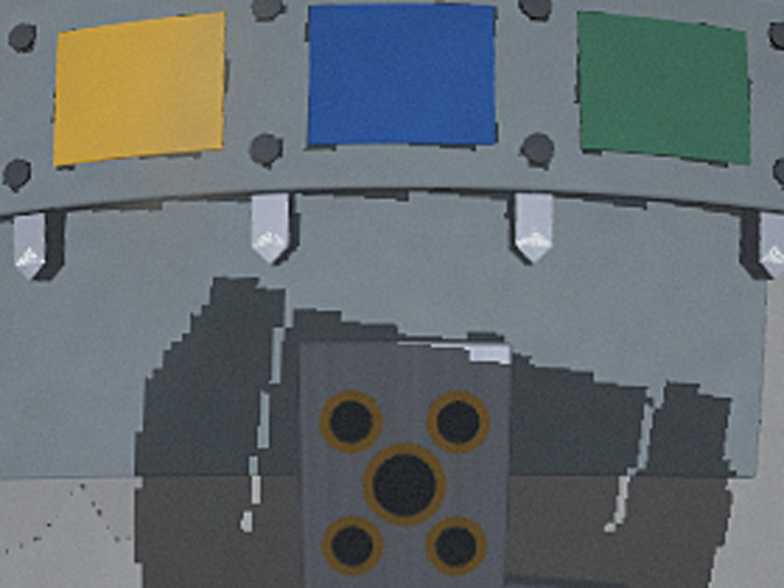

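The plate's front corners are at (301,343) and (511,345), with the blue slot's nose tips at (270,262) and (535,262). It is nearly centred.

```bash
cat >> h.py <<'E'
def slot(d,pl,nose,off,s,ztop,znose=.0155):
    "plate front corners and nose tips (crop px) in the tool frame, mm"
    T=d['o']['tool_pos'];M=R.from_rotvec(d['o']['tool_rot']).as_matrix()
    f=lambda p,z: M.T@(at(d,(p[0]/s+off[0],p[1]/s+off[1]),z)-T)*1000
    P=[f(p,ztop) for p in pl]; N=[f(p,znose) for p in nose]
    for n,(a,b) in (('plate',P),('nose',N)): print(n,'mid',np.round((a+b)[:2]/2,1),'w',round(np.linalg.norm(a-b),1),'rot',round(np.degrees(np.arctan2(-(b-a)[0],(b-a)[1])),1))
E
python3 -c "
from h import *
d=cam('wrist'); z=d['o']['tool_pos'][2]-.038+.008
slot(d,[(301,343),(511,345)],[(270,262),(535,262)],(120,0),2.8,z)
inc(.575,-.0093,.047,4.5)"
```

```text
plate mid [62.8  1.8] w 38.6 rot 0.5
nose mid [78.5  1.2] w 50.4 rot 0.0
inc [0.42 0.18 0.5 ] turn -0.02 pos [ 0.5707 -0.0079  0.052 ] yaw 4.48 F [ 0.5 -0.5 -3.2] op 0.009 gf 58.9 t 6.2
```

servo_tool(increments=[[[0,0,-0.1,0.4,0],[0,0,-0.1,0.8,0],[0,1,-0.1,0.8,0],[0,2,-0.1,0.8,0],[0,3,-0.1,0.8,0]]])

```text
t: 6.7
tool_pos: [0.6012, -0.0051, 0.0455]
tool_rot: [3.138, 0.123, -0.003]
contact_force: [-4.4, -0.9, 5.4]
opening: 0.0088
grip_force: 60.2
```

servo_tool(increments=[[[0,1,0,0,0],[0,2,0,0,0],[0,3,0,0,0],[0,3.5,0,0,0]]])

```text
t: 7.1
tool_pos: [0.6374, -0.0019, 0.0439]
tool_rot: [-3.139, -0.122, -0.003]
contact_force: [-2.6, 0.5, -0.5]
opening: 0.0092
grip_force: 59.4
```

servo_tool(increments=[[[0,0.3,0,0,0],[0,0.6,0,0,0],[0,0.9,0,0,0],[0,1,0,0,0]]])

```text
t: 7.5
tool_pos: [0.6421, -0.0017, 0.0443]
tool_rot: [3.139, 0.123, -0.02]
contact_force: [-22.0, -1.8, 15.9]
opening: 0.0088
grip_force: 61.7
```

```bash
python3 -c "
from h import *
inc(.64,-.0035,.044,4.5)
d=cam('wrist'); save(d,'w6.png',s=1.56)"
```

```text
inc [-0.22  0.16  0.03] turn -0.0 pos [ 0.6421 -0.0017  0.0443] yaw 4.5 F [-22.   -1.8  15.9] op 0.0088 gf 61.7 t 7.5
```

View pics/w6.png

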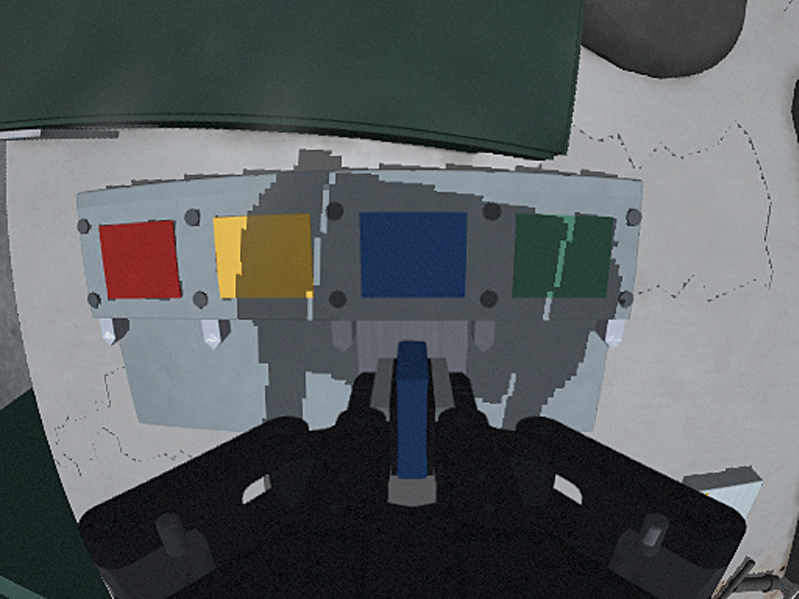

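The blue plate is in its slot and against the stop (22 N push at the expected x). I'll release it.

servo_tool(increments=[[[3.5,-0.1,0,0,0],[3.5,-0.1,0,0,0],[3.5,-0.1,0,0,0],[3.5,-0.1,-1.5,0,0],[3.5,-0.1,-4.5,0,0]]])

```text
t: 8.05
tool_pos: [0.6442, 0.0178, 0.0454]
tool_rot: [3.075, 0.138, 0.003]
contact_force: [11.5, -123.4, -24.7]
opening: 0.035
grip_force: 60.1
```

```bash
python3 -c "
from h import *
inc(.42,.057,.14,-2.8)"
```

```text
inc [-21.98  -5.3   -9.8 ] turn 7.96 pos [0.6442 0.0178 0.0454] yaw 5.16 F [  11.5 -123.4  -24.7] op 0.035 gf 60.1 t 8.05
```

```bash
python3 -c "
from h import *
d=cam('wrist'); im1=d['img']
d2=cam('side'); d3=cam('scene')
im=np.hstack([im1,d2['img']]);im=cv2.resize(im,(800,300));im3=cv2.resize(d3['img'][60:260,150:420],(400,296));im4=cv2.resize(d2['img'][100:250,150:400],(400,296))
cv2.imwrite('pics/c7.png',np.vstack([im,np.hstack([im3,im4])])[:,:,::-1])
inc(.42,.057,.14,-2.8); o=ctrl.get_obs(); print(o['q'],o['effort'],o['wrist_torque'],o['dq'])"
```

```text
inc [-22.03  -5.3   -9.77] turn 7.54 pos [0.6443 0.0171 0.0453] yaw 4.74 F [  3.6 -89.6  -5.8] op 0.0351 gf 44.4 t 8.2
[-0.06665739  0.2966154   1.70250681 -0.06013966  1.13527374  1.44662676] [ 60.11566401 -46.60547018 -28.82813573  21.1466074    1.85754161
  -0.18909614] [-14.38352002  -0.51950336  -0.27695218] [-0.03291667  0.00111544 -0.00435564  0.07888347  0.01093849 -0.0050953 ]
```

View pics/c7.png

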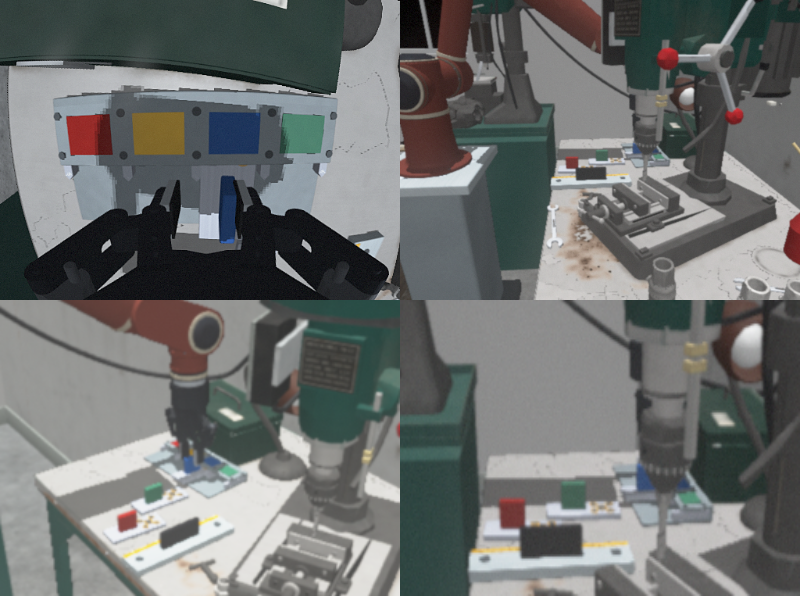

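servo_tool(increments=[[[3.5,0,0,0,0]]])

```text
t: 8.3
tool_pos: [0.6444, 0.017, 0.0453]
tool_rot: [3.088, 0.123, 0.003]
contact_force: [3.5, -85.8, -6.3]
opening: 0.0354
grip_force: 42.9
```

servo_tool(increments=[[[3.5,0,0,0.6,0],[3.5,0,0,0.6,0]]])

```text
t: 8.5
tool_pos: [0.6445, 0.0168, 0.045]
tool_rot: [3.088, 0.121, -0.002]
contact_force: [-14.3, -85.4, 23.9]
opening: 0.0353
grip_force: 42.2
```

```bash
python3 -c "
from h import *
inc(.64,0,.09,4.5); o=ctrl.get_obs(); print(o['q'],o['effort'])"
```

```text
inc [-0.59  1.87 -4.41] turn -0.01 pos [0.6445 0.0168 0.045 ] yaw 4.49 F [-14.3 -85.4  23.9] op 0.0353 gf 42.2 t 8.5
[-0.06857231  0.29909746  1.69990254 -0.05601111  1.13908496  1.44715022] [ 54.51139212 -30.97562671 -25.03905416  21.05812132  -2.85793461
  -0.49478095]
```

servo_tool(increments=[[[3.5,0,0.4,-0.3,0],[3.5,0,0.8,-0.6,0]]])

```text
t: 8.7
tool_pos: [0.6444, 0.0162, 0.0456]
tool_rot: [3.105, 0.119, 0.004]
contact_force: [5.9, -53.6, -14.8]
opening: 0.0354
grip_force: 26.3
```

servo_tool(increments=[[[3.5,0,0.5,0,0],[3.5,0,0.9,0,0],[3.5,0,1.3,0,0],[3.5,0,1.3,0,0]]])

```text
t: 9.1
tool_pos: [0.6444, 0.015, 0.0455]
tool_rot: [3.125, 0.121, 0.002]
contact_force: [-1.8, -24.0, 2.7]
opening: 0.035
grip_force: 12.4
```

```bash
python3 -c "
from h import *
inc(.6421,-.0017,.0443,4.5); o=ctrl.get_obs(); print(o['q'],o['effort'])
d=cam('wrist'); save(d,'w8.png',crop=(100,60,420,300),s=2.5)"
```

```text
inc [-0.36  1.64  0.14] turn -0.07 pos [0.6444 0.015  0.0455] yaw 4.43 F [ -1.8 -24.    2.7] op 0.035 gf 12.4 t 9.1
[-0.08645521  0.29635829  1.70170421 -0.0153415   1.14072738  1.4134347 ] [ 15.66413105 -42.98217773 -30.24277568   6.27023444   0.16141411
  -0.12226872]
```

View pics/w8.png

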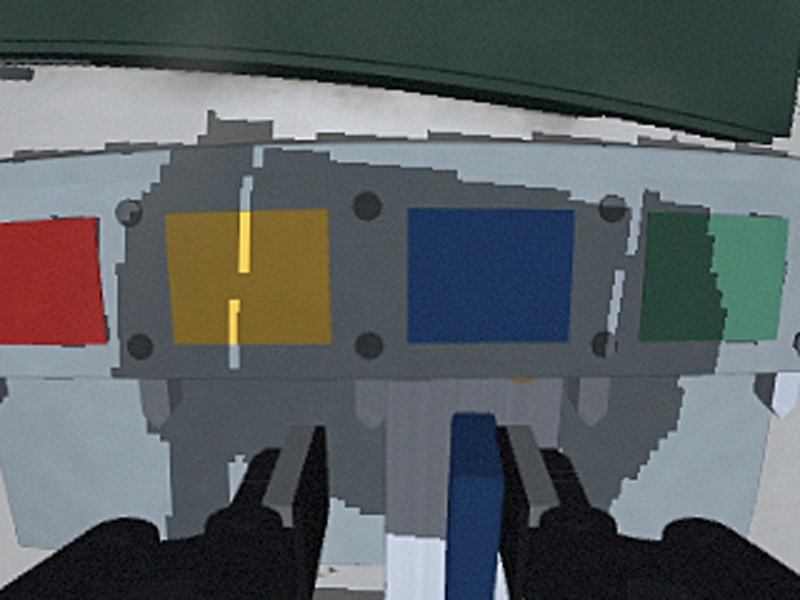

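servo_tool(increments=[[[3.5,0,0.5,0,0],[3.5,0,1,0,0],[3.5,0,1.5,0,0]]])

```text
t: 9.45
tool_pos: [0.6446, 0.008, 0.0442]
tool_rot: [-3.138, -0.122, -0.0]
contact_force: [0.1, 0.1, 0.5]
opening: 0.0346
grip_force: 0.0
```

servo_tool(increments=[[[3.5,0,0,0,0],[3.5,0,0,0,0]]])

```text
t: 9.65
tool_pos: [0.6445, 0.0082, 0.0442]
tool_rot: [-3.139, -0.123, -0.0]
contact_force: [-0.5, -0.2, 0.0]
opening: 0.0353
grip_force: 0.0
```

servo_tool(increments=[[[3.5,0,0.8,0,0],[3.5,0,0.8,-0.5,0],[3.5,0,0.8,-1,0]]])

```text
t: 9.95
tool_pos: [0.6451, -0.0006, 0.0546]
tool_rot: [-3.139, -0.122, 0.0]
contact_force: [0.1, 0.5, 0.3]
opening: 0.0354
grip_force: 0.0
```

servo_tool(increments=[[[3.5,0,0,-2,0],[3.5,0,0,-4,0],[3.5,0,0,-7,0],[3.5,0,0,-10,0],[3.5,0,0,-12,0]]])

```text
t: 10.45
tool_pos: [0.6461, -0.0005, 0.1779]
tool_rot: [3.139, 0.122, 0.006]
contact_force: [-1.0, -0.3, 0.4]
opening: 0.0351
grip_force: 0.0
```

```bash
python3 -c "
from h import *
inc(.5,.03,.25,4.5)"
```

```text
inc [-14.3   -4.17  -7.27] turn -0.04 pos [ 6.461e-01 -5.000e-04  1.779e-01] yaw 4.46 F [-1.  -0.3  0.4] op 0.0351 gf 0.0 t 10.45
```

The cause was a typo of mine: I put the lift in the y column on the release. The tool is free now. I'll look again at the rack and the remaining plates.

servo_tool(increments=[[[3.5,-2.8,-0.8,-1.4,0],[3.5,-5.6,-1.6,-2.8,0],[3.5,-8.4,-2.4,-4.2,0],[3.5,-11.2,-3.2,-5.6,0],[3.5,-14.3,-4.2,-7.2,0]]])

```text
t: 10.95
tool_pos: [0.4981, 0.0305, 0.2472]
tool_rot: [-3.139, -0.122, -0.001]
contact_force: [0.1, -0.2, -0.1]
opening: 0.0352
grip_force: 0.0
```

servo_tool(increments=[[[3.5,0,0,0,0],[3.5,0,0,0,0]]])

```text
t: 11.15
tool_pos: [0.4994, 0.0304, 0.2476]
tool_rot: [3.139, 0.123, 0.005]
contact_force: [0.2, -0.6, -0.3]
opening: 0.0353
grip_force: 0.0
```

```bash
python3 -c "
from h import *
inc(.5,.03,.25,4.5)
d=cam('wrist'); save(d,'w9.png',crop=(110,0,430,240),s=2.5)"
```

```text
inc [ 0.06  0.04 -0.24] turn -0.03 pos [0.4994 0.0304 0.2476] yaw 4.47 F [ 0.2 -0.6 -0.3] op 0.0353 gf 0.0 t 11.15
```

View pics/w9.png

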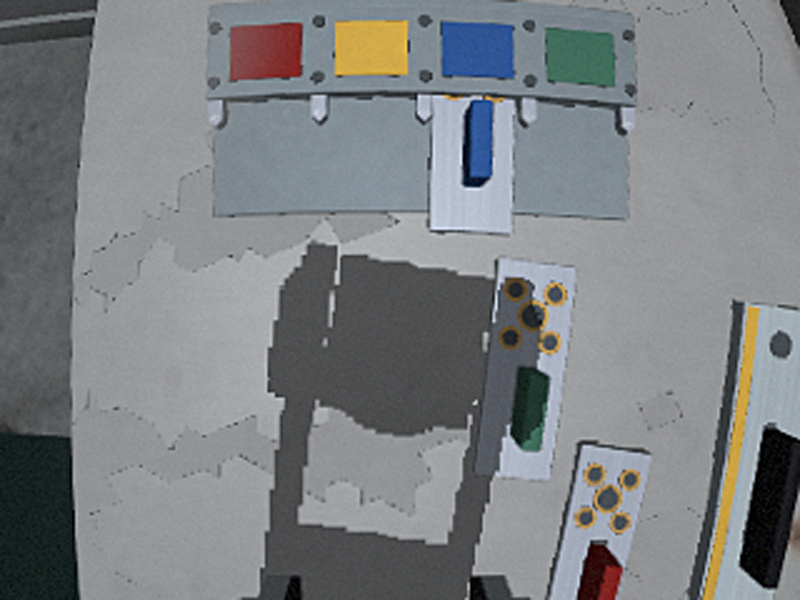

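The green plate has been knocked aside, with corners at (497,259), (577,268), (549,479) and (476,474). The blue plate's rear corners are at (430,231) and (511,234).

```bash
cat >> h.py <<'E'
def yawd(a,b): return np.degrees(np.arctan2(*(b-a)[1::-1]))
def plate(d,n,c,off,s,z=.008):
    fl,fr,rr,rl=[at(d,(p[0]/s+off[0],p[1]/s+off[1]),z) for p in c]
    ax=(fl+fr-rl-rr)/2; u=ax/np.linalg.norm(ax)
    print(n,'len',np.linalg.norm(ax).round(4),np.linalg.norm(fl-fr).round(4),'yaw',yawd(rl+rr,fl+fr).round(2),'fin',((rl+rr)/2+.04*u).round(4),((fl+fr)/2-.07*u).round(4))
E
python3 - <<'E'
from h import *
d=cam('wrist');s=2.5;off=(110,0)
f=lambda p,z: at(d,(p[0]/s+off[0],p[1]/s+off[1]),z)
plate(d,'green',[(497,259),(577,268),(549,479),(476,474)],off,s)
a,b=f((214,217),.005),f((628,219),.005); yw=yawd(a,b)+90
x=(b-a)/np.linalg.norm(b-a); u=np.array([-x[1],x[0],0]) 
print('sill',a,b,yw,np.linalg.norm(b-a))
m=(a+b)/2
for n,p,z in [('blueL',(430,231),.013),('blueR',(511,234),.013),('noseL',(424,122),.0155),('noseR',(528,123),.0155),('fintop',(481,143),.047)]:
    v=f(p,z)-m; print(n,'rack x',(10+1000*v@u).round(1),'y',(-1000*v@x).round(1))
for p,z in [((533,407),.042),((524,446),.042),((541,369),.042)]: print('green fin top',f(p,z))
E
```

```text
green len 0.1082 0.0403 yaw -0.33 fin [ 0.5143 -0.039   0.008 ] [ 0.5125 -0.039   0.008 ]
sill [0.59388157 0.12028962 0.005     ] [ 0.61127603 -0.0846294   0.005     ] 4.851895575683258 0.20565595484412308
blueL rack x -0.3 y -2.4
blueR rack x -1.1 y -41.3
noseL rack x 52.7 y 0.2
noseR rack x 53.9 y -49.5
fintop rack x 37.0 y -22.6
green fin top [ 0.51634285 -0.0373571   0.042     ]
green fin top [ 0.49791883 -0.03536131  0.042     ]
green fin top [ 0.53400021 -0.03902965  0.042     ]
```

Blue is home. I'll locate the fins numerically from here on by fitting a box silhouette to the colour mask.

```bash
cat >> h.py <<'E'
from scipy.optimize import minimize
def fin(d,col,x0,size=(.036,.010),z=(.008,.042),mask=None):
    "fit a fin box (x,y,yaw deg) to its colour mask"
    im=d['img'].astype(int); r,g,b=im[:,:,0],im[:,:,1],im[:,:,2]
    m={'red':(r>1.8*g)&(r>1.8*b)&(r>40),'green':(g>1.35*r)&(g>1.2*b)&(g>25),'blue':(b>1.5*r)&(b>1.3*g)&(b>40),'black':(im.max(2)<48)}[col]
    q0=proj(d,[x0[0],x0[1],.025]).astype(int); w=np.zeros_like(m); h=70 if col!='black' else 90
    w[max(0,q0[1]-h):q0[1]+h,max(0,q0[0]-h):q0[0]+h]=1; m=(m&w).astype(np.uint8)
    n,l,st,c=cv2.connectedComponentsWithStats(m)
    k=1+np.argmax(st[1:,4]); m=(l==k).astype(float)
    S=4
    def hull(p):
        cs,sn=np.cos(np.radians(p[2])),np.sin(np.radians(p[2])); pts=[]
        for sx in(-.5,.5):
            for sy in(-.5,.5):
                for zz in z:
                    X,Y=sx*size[0],sy*size[1]; pts.append(proj(d,[p[0]+cs*X-sn*Y,p[1]+sn*X+cs*Y,zz]))
        return cv2.convexHull(((np.array(pts,np.float32)+.5)*16).astype(np.int32))
    def cost(v):
        p=[x0[0]+v[0]/1000,x0[1]+v[1]/1000,x0[2]+v[2]]
        t=np.zeros(m.shape,np.uint8); cv2.fillConvexPoly(t,hull(p)-8,255,cv2.LINE_AA,4)
        t=t/255.; return 1-np.minimum(t,m).sum()/np.maximum(t,m).sum()
    best=None
    for s0 in ([[0,0,0],[6,0,0],[0,6,0],[0,0,8]],[[0,0,0],[-5,0,3],[0,-5,0],[3,3,-8]]):
        start=best.x if best is not None else np.array([0.,0,0])
        rr=minimize(cost,start,method='Nelder-Mead',options=dict(initial_simplex=start+np.array(s0,float),xatol=.05,fatol=1e-4,maxiter=300))
        best=rr if best is None or rr.fun<best.fun else best
    v=best.x; print(col,'fin',round(x0[0]+v[0]/1000,4),round(x0[1]+v[1]/1000,4),'yaw',round(x0[2]+v[2],2),'1-IoU',round(best.fun,3),'px',int(m.sum()))
    return x0[0]+v[0]/1000,x0[1]+v[1]/1000,x0[2]+v[2]
E
python3 - <<'E'
from h import *
d=cam('wrist')
g=fin(d,'green',(.5135,-.039,-.3)); fin(d,'red',(.425,-.088,-2.5)); fin(d,'blue',(.635,-.002,4.5),z=(.013,.047))
inc(g[0],g[1],.13,g[2])
E
```

```text
green fin 0.5137 -0.0382 yaw 7.29 1-IoU 0.812 px 95
red fin 0.4231 -0.0896 yaw 9.09 1-IoU 0.337 px 342
blue fin 0.635 -0.002 yaw 4.5 1-IoU 1.0 px 620
inc [ 0.89  6.92 11.57] turn -2.85 pos [0.4996 0.0301 0.2457] yaw 4.44 F [-0.5 -0.1 -0.8] op 0.0352 gf 0.0 t 11.3
```

servo_tool(increments=[[[5,0.2,1.5,2.5,1],[5,0.4,3,5,2],[5,0.6,4.5,7.5,3],[5,0.7,6,9.5,4],[5,0.8,6.8,11,5]]])

```text
t: 11.8
tool_pos: [0.5121, -0.0379, 0.1336]
tool_rot: [-3.141, 0.018, 0.005]
contact_force: [-0.4, 0.2, 0.2]
opening: 0.0503
grip_force: 0.0
```

servo_tool(increments=[[[5,0,0,0,0],[5,0,0,0,0]]])

```text
t: 12.0
tool_pos: [0.5128, -0.0368, 0.1362]
tool_rot: [-3.141, 0.015, 0.001]
contact_force: [0.5, -0.1, 0.7]
opening: 0.0498
grip_force: 0.0
```

```bash
python3 - <<'E'
from h import *
d=cam('wrist')
q=proj(d,[.5135,-.0385,.042]).astype(int); print(q)
im=d['img']; hsv=cv2.cvtColor(im,cv2.COLOR_RGB2HSV)
for y in range(q[1]-36,q[1]+37,9): print(y,[tuple(int(v) for v in hsv[y,x]) for x in range(q[0]-12,q[0]+13,4)])
g=fin(d,'green',(.5135,-.039,-.3)); inc(g[0],g[1],.033,g[2])
E
```

```text
[264 200]
164 [(114, 29, 87), (108, 31, 83), (112, 33, 84), (110, 36, 85), (108, 36, 85), (108, 35, 87), (109, 33, 84)]
173 [(101, 34, 83), (115, 34, 83), (80, 155, 33), (75, 99, 36), (78, 98, 34), (102, 30, 84), (106, 34, 82)]
182 [(109, 33, 86), (111, 38, 88), (76, 116, 46), (81, 125, 47), (79, 97, 50), (107, 27, 86), (112, 33, 86)]
191 [(111, 41, 87), (109, 33, 84), (77, 116, 44), (74, 100, 51), (83, 96, 53), (110, 35, 87), (108, 36, 84)]
200 [(115, 39, 86), (115, 35, 87), (76, 119, 47), (77, 106, 48), (75, 141, 47), (108, 29, 87), (115, 33, 85)]
209 [(110, 31, 180), (111, 25, 132), (78, 137, 41), (79, 90, 48), (79, 108, 45), (113, 27, 85), (109, 33, 133)]
218 [(109, 31, 173), (110, 33, 172), (78, 99, 44), (79, 109, 49), (82, 101, 48), (108, 35, 177), (107, 30, 170)]
227 [(111, 31, 171), (110, 31, 167), (106, 34, 164), (109, 33, 170), (108, 33, 169), (111, 29, 168), (113, 31, 171)]
236 [(102, 10, 134), (105, 8, 135), (105, 12, 133), (100, 6, 129), (83, 8, 134), (100, 6, 132), (105, 8, 131)]
green fin 0.5138 -0.0383 yaw 0.69 1-IoU 0.869 px 102
inc [ 0.04  0.16 10.41] turn -1.22 pos [ 0.5132 -0.0367  0.1371] yaw -0.53 F [-0.6  0.   0.4] op 0.0499 gf 0.0 t 12.05
```

```bash
python3 - <<'E'
s=open('h.py').read()
i=s.index("    m={'red'"); j=s.index('\n',i)
s=s[:i]+"""    H=cv2.cvtColor(cv2.medianBlur(d['img'],3),cv2.COLOR_RGB2HSV).astype(int); hu,sa=H[:,:,0],H[:,:,1]
    m={'red':((hu<8)|(hu>172))&(sa>110),'green':(hu>60)&(hu<98)&(sa>65),'blue':(hu>104)&(hu<126)&(sa>110),'black':(H[:,:,2]<45)}[col]"""+s[j:]
open('h.py','w').write(s)
E
python3 - <<'E'
from h import *
d=cam('wrist')
g=fin(d,'green',(.5135,-.039,-.3)); inc(g[0],g[1],.035,g[2])
E
```

```text
green fin 0.5136 -0.0385 yaw -0.24 1-IoU 0.216 px 605
inc [-1.000e-02  1.800e-01  1.026e+01] turn -0.27 pos [ 0.5134 -0.0367  0.1376] yaw -0.51 F [-0.5 -0.5  0.6] op 0.05 gf 0.0 t 12.1
```

servo_tool(increments=[[[4,0,0,2.5,0],[4,0,0.05,5,0],[4,0,0.05,7.5,0],[4,0,0.05,9.3,0],[4,0,0.05,10.1,0]]])

```text
t: 12.6
tool_pos: [0.5121, -0.0368, 0.0346]
tool_rot: [-3.141, 0.013, 0.002]
contact_force: [0.7, -0.3, -0.3]
opening: 0.04
grip_force: 0.0
```

servo_tool(increments=[[[4,0,0,0,0],[0,0,0,0,0],[0,0,0,0,0],[0,0,0,0,0],[0,0,0,0,0]]])

```text
t: 13.1
tool_pos: [0.5139, -0.0376, 0.0371]
tool_rot: [3.141, -0.015, 0.005]
contact_force: [-1.3, 1.6, 5.8]
opening: 0.0089
grip_force: 59.7
```

```bash
python3 -c "
from h import *
inc(.574,-.0573,.06,4.6)"
```

```text
inc [ 6.04  1.92 -2.27] turn -5.15 pos [ 0.5139 -0.0376  0.0371] yaw -0.55 F [-1.3  1.6  5.8] op 0.0089 gf 59.7 t 13.1
```

servo_tool(increments=[[[0,0,0,-0.5,0],[0,0,0,-1.4,0],[0,0,0,-2.2,0],[0,0,0,-2.2,0]]])

```text
t: 13.5
tool_pos: [0.5134, -0.0377, 0.0587]
tool_rot: [3.141, -0.015, 0.004]
contact_force: [0.3, 0.3, -3.2]
opening: 0.009
grip_force: 58.6
```

servo_tool(increments=[[[0,0,0.6,0,-1.5],[0,1,1.2,0,-3],[0,3,1.8,0,-4.5],[0,5,1.9,0,-5.2],[0,5.7,1.9,0,-5.2]]])

```text
t: 14.0
tool_pos: [0.5708, -0.0574, 0.0575]
tool_rot: [3.139, 0.127, 0.002]
contact_force: [-0.4, -0.0, -3.0]
opening: 0.0085
grip_force: 64.1
```

servo_tool(increments=[[[0,0,0,0.5,0],[0,0,0,0.9,0],[0,0,0,0.9,0]]])

```text
t: 14.3
tool_pos: [0.5674, -0.0565, 0.0466]
tool_rot: [-3.138, -0.128, 0.006]
contact_force: [0.5, -0.1, -3.3]
opening: 0.0086
grip_force: 64.1
```

```bash
python3 -c "
from h import *
inc(.574,-.0573,.044,4.6)
d=cam('wrist'); save(d,'w10.png',crop=(120,0,400,210),s=2.8)"
```

```text
inc [0.65 0.13 0.26] turn 0.06 pos [ 0.5674 -0.0565  0.0466] yaw 4.66 F [ 0.5 -0.1 -3.3] op 0.0086 gf 64.1 t 14.3
```

View pics/w10.png

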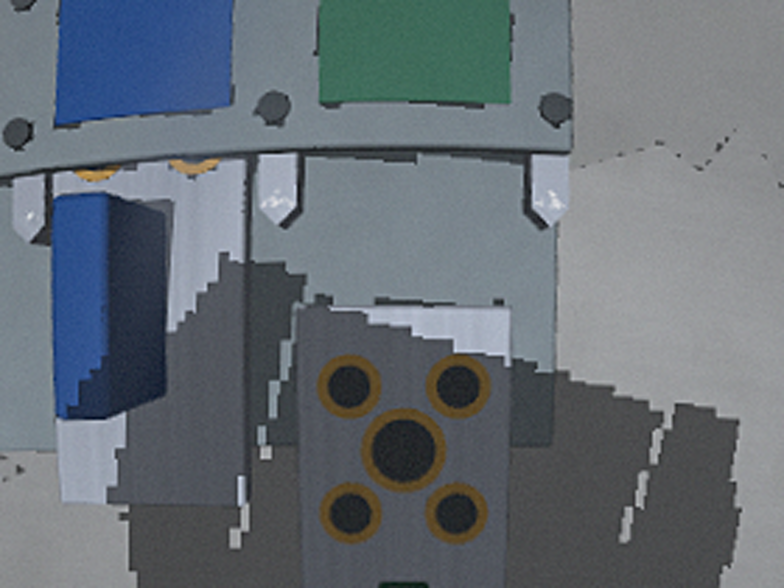

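The green plate's front corners are at (299,308) and (511,308), and the green slot's nose tips are at (279,228) and (549,227).

```bash
python3 -c "
from h import *
d=cam('wrist'); z=d['o']['tool_pos'][2]-.037+.008
slot(d,[(299,308),(511,308)],[(279,228),(549,227)],(120,0),2.8,z)
inc(.6425,-.0515,.043,4.6)"
```

```text
plate mid [69.4  1.7] w 38.6 rot -0.0
nose mid [84.8  3.4] w 49.8 rot -0.4
inc [7.44 0.08 0.45] turn 0.05 pos [ 0.5682 -0.0567  0.0476] yaw 4.65 F [ 0.6 -0.4 -3.8] op 0.0087 gf 64.1 t 14.4
```

servo_tool(increments=[[[0,0,0.15,0.25,0],[0,0,0.15,0.45,0],[0,1,0.15,0.45,0],[0,2,0.15,0.45,0],[0,3,0.15,0.45,0]]])

```text
t: 14.9
tool_pos: [0.6008, -0.056, 0.0442]
tool_rot: [3.139, 0.128, 0.002]
contact_force: [-0.1, -1.1, -2.2]
opening: 0.0086
grip_force: 64.2
```

servo_tool(increments=[[[0,1,0,0,0],[0,2,0,0,0],[0,3,0,0,0],[0,3.5,0,0,0]]])

```text
t: 15.3
tool_pos: [0.6355, -0.0531, 0.0439]
tool_rot: [3.139, 0.128, 0.001]
contact_force: [0.3, 0.7, -3.1]
opening: 0.0088
grip_force: 64.2
```

servo_tool(increments=[[[0,0.3,0,0,0],[0,0.6,0,0,0],[0,0.9,0,0,0],[0,1,0,0,0]]])

```text
t: 15.7
tool_pos: [0.6393, -0.0526, 0.0429]
tool_rot: [-3.138, -0.128, 0.022]
contact_force: [-19.6, -0.6, 9.8]
opening: 0.0085
grip_force: 66.2
```

```bash
python3 -c "
from h import *
inc(.6425,-.0515,.043,4.6)"
```

```text
inc [ 0.32 -0.08 -0.02] turn 0.08 pos [ 0.6393 -0.0526  0.0429] yaw 4.68 F [-19.6  -0.6   9.8] op 0.0085 gf 66.2 t 15.7
```

servo_tool(increments=[[[3,-0.1,0,0,0],[3,-0.1,0,0,0],[3,-0.1,0,0,0],[3,-0.1,0,-0.5,0]]])

```text
t: 16.1
tool_pos: [0.6432, -0.0524, 0.0488]
tool_rot: [-3.139, -0.128, 0.0]
contact_force: [-1.0, 0.5, 0.1]
opening: 0.03
grip_force: 0.0
```

servo_tool(increments=[[[3,0,0,-2,0],[3,0,0,-4,0],[3,0,0,-7,0],[3,0,0,-9,0]]])

```text
t: 16.5
tool_pos: [0.6443, -0.0526, 0.1418]
tool_rot: [3.138, 0.128, 0.005]
contact_force: [0.5, -0.8, 0.5]
opening: 0.03
grip_force: 0.0
```

```bash
python3 -c "
from h import *
inc(.41,-.09,.14,-2.5)"
```

```text
inc [-23.66   1.83   0.1 ] turn 7.16 pos [ 0.6443 -0.0526  0.1418] yaw 4.66 F [ 0.5 -0.8  0.5] op 0.03 gf 0.0 t 16.5
```

Now to red.

servo_tool(increments=[[[5,-4,0.4,0,1.5],[5,-9,0.8,0,3],[5,-14,1.2,0,4.5],[5,-19,1.6,0,6],[5,-22.5,1.8,0,7.2]]])

```text
t: 17.0
tool_pos: [0.4182, -0.0887, 0.1388]
tool_rot: [3.14, -0.071, 0.0]
contact_force: [0.1, -0.4, 0.4]
opening: 0.05
grip_force: 0.0
```

servo_tool(increments=[[[5,0,0,0,0],[5,0,0,0,0]]])

```text
t: 17.2
tool_pos: [0.4207, -0.0889, 0.1397]
tool_rot: [3.14, -0.071, 0.004]
contact_force: [-0.4, 0.4, -0.2]
opening: 0.0499
grip_force: 0.0
```

```bash
python3 - <<'E'
from h import *
d=cam('wrist')
g=fin(d,'red',(.425,-.088,-2.5)); inc(g[0],g[1],.036,g[2])
E
```

```text
red fin 0.4251 -0.0887 yaw -2.84 1-IoU 0.225 px 586
inc [ 0.34 -0.05 10.4 ] turn 0.29 pos [ 0.4214 -0.0889  0.1399] yaw -2.55 F [0.4 0.6 0. ] op 0.0503 gf 0.0 t 17.25
```

servo_tool(increments=[[[4,0.3,-0.15,2.5,0],[4,0.3,-0.15,5,0],[4,0.3,-0.15,7.5,0],[4,0.3,-0.15,9.5,0],[4,0.3,-0.15,10.4,0]]])

```text
t: 17.75
tool_pos: [0.4236, -0.0868, 0.0331]
tool_rot: [-3.14, 0.068, 0.004]
contact_force: [0.7, 0.4, -0.6]
opening: 0.0399
grip_force: 0.0
```

servo_tool(increments=[[[4,0,0,0,0],[0,0,0,0,0],[0,0,0,0,0],[0,0,0,0,0],[0,0,0,0,0]]])

```text
t: 18.25
tool_pos: [0.4249, -0.0878, 0.0363]
tool_rot: [3.14, -0.07, 0.005]
contact_force: [0.7, -0.1, 4.2]
opening: 0.0089
grip_force: 59.6
```

servo_tool(increments=[[[0,0,0,-0.5,0],[0,0,0,-1.4,0],[0,0,0,-2.2,0],[0,0,0,-2.2,0]]])

```text
t: 18.65
tool_pos: [0.4243, -0.0876, 0.0582]
tool_rot: [3.14, -0.07, 0.004]
contact_force: [0.9, 0.3, -2.0]
opening: 0.0092
grip_force: 58.8
```

```bash
python3 -c "
from h import *
inc(.5,.0865,.06,4.6)"
```

```text
inc [  6.79 -17.73  -0.17] turn -7.14 pos [ 0.4243 -0.0876  0.0582] yaw -2.54 F [ 0.9  0.3 -2. ] op 0.0092 gf 58.8 t 18.65
```

servo_tool(increments=[[[0,0.7,-1.8,0,0],[0,1.4,-4.5,0,-1],[0,2.1,-7,0,-2],[0,2.8,-9,0,-3],[0,3.4,-11,0,-4]]])

```text
t: 19.15
tool_pos: [0.4624, 0.0221, 0.0567]
tool_rot: [-3.141, -0.041, 0.0]
contact_force: [-0.4, -0.2, -3.1]
opening: 0.0091
grip_force: 59.0
```

```bash
python3 -c "
from h import *
inc(.564,.0925,.046,4.6)"
```

```text
inc [10.34 -6.77  1.06] turn -3.09 pos [0.4624 0.0221 0.0567] yaw 1.51 F [-0.4 -0.2 -3.1] op 0.0091 gf 59.0 t 19.15
```

servo_tool(increments=[[[0,1,-2,0,-1],[0,3,-4,0,-2],[0,5.5,-6,0,-3],[0,8,-6.7,0,-3.1],[0,9.8,-6.7,0.3,-3.1]]])

```text
t: 19.65
tool_pos: [0.5602, 0.0918, 0.0541]
tool_rot: [-3.139, -0.128, -0.002]
contact_force: [0.3, 0.1, -2.6]
opening: 0.0091
grip_force: 59.0
```

servo_tool(increments=[[[0,0,0,0.4,0],[0,0,0,0.7,0],[0,0,0,0.7,0]]])

```text
t: 19.95
tool_pos: [0.5567, 0.0903, 0.0454]
tool_rot: [-3.139, -0.124, 0.005]
contact_force: [-0.2, 0.0, -2.2]
opening: 0.0091
grip_force: 59.0
```

```bash
python3 -c "
from h import *
inc(.634,.098,.043,4.6)
d=cam('wrist'); save(d,'w11.png',crop=(120,0,400,210),s=2.8)"
```

```text
inc [ 7.77 -0.15  0.21] turn -0.06 pos [0.5567 0.0903 0.0454] yaw 4.54 F [-0.2  0.  -2.2] op 0.0091 gf 59.0 t 19.95
```

View pics/w11.png

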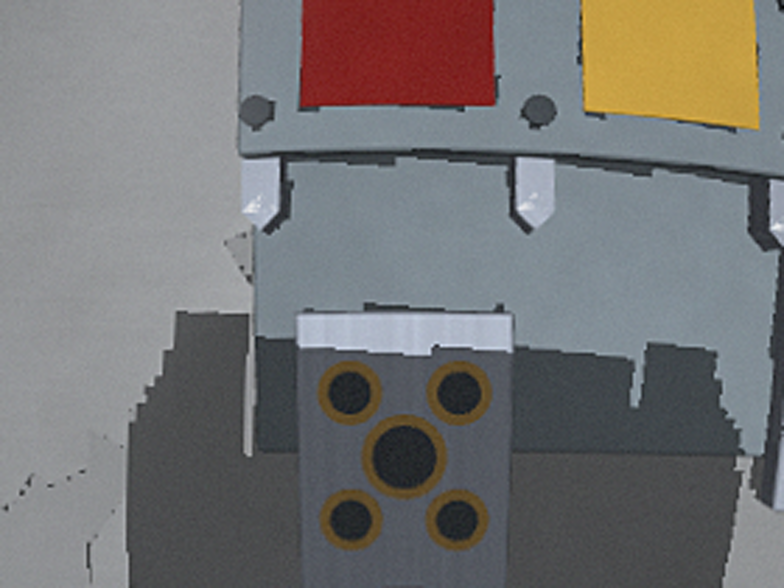

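The red plate's front corners are at (298,314) and (513,314), and the red slot's nose tips are at (262,231) and (534,231).

```bash
python3 -c "
from h import *
d=cam('wrist'); z=d['o']['tool_pos'][2]-.0363+.008
slot(d,[(298,314),(513,314)],[(262,231),(534,231)],(120,0),2.8,z)
inc(.634,.098,.0423,4.6)"
```

```text
plate mid [68.4  1.7] w 39.0 rot -0.0
nose mid [84.   0.4] w 49.8 rot 0.1
inc [ 7.7  -0.16  0.38] turn -0.06 pos [0.5574 0.0903 0.0463] yaw 4.54 F [ 0.2 -0.1 -2.3] op 0.0087 gf 59.0 t 20.05
```

servo_tool(increments=[[[0,0,-0.13,0.2,0],[0,0,-0.13,0.4,0],[0,1,-0.13,0.4,0],[0,2,-0.13,0.4,0],[0,3,-0.13,0.4,0]]])

```text
t: 20.55
tool_pos: [0.5898, 0.0943, 0.0431]
tool_rot: [-3.139, -0.125, -0.001]
contact_force: [0.5, 0.1, -2.8]
opening: 0.0089
grip_force: 59.1
```

servo_tool(increments=[[[0,1,0,0,0],[0,2,0,0,0],[0,3,0,0,0],[0,3.5,0,0,0]]])

```text
t: 20.95
tool_pos: [0.6246, 0.0971, 0.0429]
tool_rot: [3.139, 0.125, 0.001]
contact_force: [0.7, -1.6, -3.3]
opening: 0.0091
grip_force: 59.1
```

servo_tool(increments=[[[0,0.3,0,0,0],[0,0.6,0,0,0],[0,0.9,0,0,0],[0,1,0,0,0]]])

```text
t: 21.35
tool_pos: [0.6285, 0.0975, 0.042]
tool_rot: [3.138, 0.126, -0.022]
contact_force: [-19.2, -2.8, 11.8]
opening: 0.0087
grip_force: 61.1
```

```bash
python3 -c "
from h import *
inc(.634,.098,.0423,4.6)"
```

```text
inc [ 0.55 -0.01 -0.03] turn -0.01 pos [0.6285 0.0975 0.042 ] yaw 4.59 F [-19.2  -2.8  11.8] op 0.0087 gf 61.1 t 21.35
```

Red is home. Next I release it and go to the straightedge.

servo_tool(increments=[[[3,-0.1,0,0,0],[3,-0.1,0,0,0],[3,-0.1,0,0,0],[3,-0.1,0,-0.5,0]]])

```text
t: 21.75
tool_pos: [0.6321, 0.0977, 0.0476]
tool_rot: [-3.139, -0.125, 0.001]
contact_force: [0.7, 0.8, -0.0]
opening: 0.0302
grip_force: 0.0
```

servo_tool(increments=[[[3,0,0,-2,0],[3,0,0,-4,0],[3,0,0,-8,0],[3,0,0,-12,0]]])

```text
t: 22.15
tool_pos: [0.6318, 0.0977, 0.1687]
tool_rot: [-3.139, -0.125, 0.002]
contact_force: [1.3, 0.6, 0.6]
opening: 0.0298
grip_force: 0.0
```

```bash
python3 -c "
from h import *
inc(.46,-.12,.2,1)"
```

```text
inc [-18.86  20.34  -3.11] turn 3.55 pos [0.6318 0.0977 0.1687] yaw 4.55 F [1.3 0.6 0.6] op 0.0298 gf 0.0 t 22.15
```

servo_tool(increments=[[[6,-3.5,4,-1,1],[6,-7,8,-2,2],[6,-10.5,12,-3,3],[6,-14,16,-4,3.5],[6,-17.5,20,-5,3.5]]])

```text
t: 22.65
tool_pos: [0.4846, -0.1007, 0.2152]
tool_rot: [3.141, 0.03, 0.002]
contact_force: [0.4, -0.6, 0.0]
opening: 0.0599
grip_force: 0.0
```

servo_tool(increments=[[[6,-0.5,2,0,0],[6,-1.4,3.5,0,0],[6,-1.4,3.5,0,0],[6,-1.4,3.5,0,0]]])

```text
t: 23.05
tool_pos: [0.4725, -0.1347, 0.2145]
tool_rot: [-3.141, -0.028, -0.002]
contact_force: [-0.2, -0.6, -0.0]
opening: 0.0596
grip_force: 0.0
```

```bash
python3 - <<'E'
from h import *
d=cam('wrist'); cv2.imwrite('w12.png',d['img'][:,:,::-1])
# stripe: yellow pixels
H=cv2.cvtColor(d['img'],cv2.COLOR_RGB2HSV).astype(int)
m=((H[:,:,0]>18)&(H[:,:,0]<32)&(H[:,:,1]>130)).astype(np.uint8)
n,l,st,c=cv2.connectedComponentsWithStats(m); k=1+np.argmax(st[1:,4]); ys,xs=np.where(l==k); print('stripe',st[k])
P=np.array([at(d,(x,y),.014) for x,y in zip(xs,ys)])
u,s,vt=np.linalg.svd(P-P.mean(0),full_matrices=False); t=(P-P.mean(0))@vt[0]; w=(P-P.mean(0))@vt[1]
print('stripe mid',P.mean(0),'ends mid',P.mean(0)+vt[0]*(t.max()+t.min())/2,'len',np.ptp(t),'yaw',np.degrees(np.arctan2(vt[0,1],vt[0,0]))%180)
r=fin(d,'black',(.475,-.178,1.2),size=(.080,.010),z=(.014,.048))
inc(r[0],r[1],.045,r[2])
E
```

```text
stripe [280  79   8 176 995]
stripe mid [ 0.48125664 -0.15842598  0.014     ] ends mid [ 0.47483901 -0.15856454  0.014     ] len 0.2046502992497365 yaw 1.2368648556966662
black fin 0.4756 -0.1779 yaw 2.9 1-IoU 0.173 px 962
inc [ 0.2   4.37 16.93] turn -1.84 pos [ 0.4727 -0.1343  0.2143] yaw 1.07 F [-0.6  0.5 -0.8] op 0.0599 gf 0.0 t 23.1
```

servo_tool(increments=[[[5,0.1,1.5,3,0],[5,0.2,3,6,0],[5,0.25,4.3,9,0],[5,0.25,4.3,11,0],[5,0.25,4.3,12,0]]])

```text
t: 23.6
tool_pos: [0.4748, -0.1763, 0.0915]
tool_rot: [-3.139, -0.03, 0.006]
contact_force: [-0.2, 0.5, -0.1]
opening: 0.0499
grip_force: 0.0
```

```bash
python3 - <<'E'
from h import *
d=cam('wrist')
r=fin(d,'black',(.475,-.178,1.2),size=(.080,.010),z=(.014,.048))
inc(.475,-.1775,.042,1.2)
E
```

```text
black fin 0.475 -0.178 yaw 1.2 1-IoU 1.0 px 2070
inc [0.08 0.16 4.88] turn -0.08 pos [ 0.4744 -0.176   0.0908] yaw 1.12 F [-1.6  0.7 -1.1] op 0.05 gf 0.0 t 23.65
```

servo_tool(increments=[[[5,0,0.1,1.5,0],[5,0,0.1,3,0],[5,0,0.1,4.2,0],[5,0,0.1,4.8,0],[5,0,0.1,4.8,0]]])

```text
t: 24.15
tool_pos: [0.4749, -0.1782, 0.0448]
tool_rot: [-3.14, -0.029, 0.003]
contact_force: [0.2, -1.1, 0.2]
opening: 0.0499
grip_force: 0.0
```

servo_tool(increments=[[[0,0,0,0,0],[0,0,0,0,0],[0,0,0,0,0],[0,0,0,0,0],[0,0,0,0,0]]], newtons=90)

```text
t: 24.65
tool_pos: [0.4762, -0.1788, 0.047]
tool_rot: [3.141, 0.029, 0.002]
contact_force: [-0.4, 2.2, 6.8]
opening: 0.0082
grip_force: 89.6
```

servo_tool(increments=[[[0,0,0,-0.4,0],[0,0,0,-1,0],[0,0,0,-1.6,0],[0,0,0,-2,0]]])

```text
t: 25.05
tool_pos: [0.4755, -0.1787, 0.0663]
tool_rot: [3.141, 0.029, -0.0]
contact_force: [0.3, -0.3, -4.4]
opening: 0.0082
grip_force: 88.3
```

```bash
python3 -c "
from h import *
inc(.455,.015,.065,4.6)"
```

```text
inc [ -1.69 -19.4    0.13] turn -3.55 pos [ 0.4755 -0.1787  0.0663] yaw 1.05 F [ 0.3 -0.3 -4.4] op 0.0082 gf 88.3 t 25.05
```

servo_tool(increments=[[[0,-0.8,-1.2,0,0],[0,-1.7,-3.2,0,0],[0,-2.2,-5.6,0,0],[0,-2.2,-8,0,0],[0,-2.2,-10.4,0,0]]])

```text
t: 25.55
tool_pos: [0.4504, -0.0735, 0.0655]
tool_rot: [-3.141, -0.028, 0.002]
contact_force: [-0.2, 0.2, -4.0]
opening: 0.0081
grip_force: 88.4
```

servo_tool(increments=[[[0,0,-2.4,0,0],[0,0,-4.8,0,0],[0,0,-7,0,4],[0,0,-8.5,0,9],[0,0,-9,0,15]]])

```text
t: 26.05
tool_pos: [0.4486, 0.0169, 0.0654]
tool_rot: [-3.117, 0.384, 0.002]
contact_force: [-0.1, -0.4, -4.3]
opening: 0.0081
grip_force: 88.5
```

servo_tool(increments=[[[0,0,0,0,6],[0,0,0,0,12],[0,0,0,0,18],[0,0,0,0,24],[0,0,0,0,30]]])

```text
t: 26.55
tool_pos: [0.4488, 0.0155, 0.0655]
tool_rot: [2.911, -1.181, -0.002]
contact_force: [-0.4, 0.6, -4.5]
opening: 0.0081
grip_force: 88.5
```

servo_tool(increments=[[[0,0,0,0,6],[0,0,0,0,12],[0,0,0,0,18],[0,0,0,0,24],[0,0,0,0,30]]])

```text
t: 27.05
tool_pos: [0.4488, 0.0155, 0.0655]
tool_rot: [2.506, -1.894, -0.002]
contact_force: [-0.1, -0.1, -4.3]
opening: 0.008
grip_force: 88.5
```

```bash
python3 -c "
from h import *
inc(.55,.0155,.065,-85.4)"
```

```text
inc [ 2.76 -9.73  0.04] turn 11.22 pos [0.4488 0.0155 0.0655] yaw -74.18 F [-0.1 -0.1 -4.3] op 0.008 gf 88.5 t 27.05
```

servo_tool(increments=[[[0,0.3,-1,0,5],[0,0.8,-3,0,9],[0,1.5,-5.5,0,11.2],[0,2.2,-8,0,11.2],[0,2.8,-9.8,0,11.2]]])

```text
t: 27.55
tool_pos: [0.5524, 0.0157, 0.0658]
tool_rot: [2.314, -2.125, -0.001]
contact_force: [-0.6, 0.4, -3.7]
opening: 0.0075
grip_force: 88.6
```

servo_tool(increments=[[[0,0,0,0.6,0],[0,0,0,1.2,0],[0,0,0,1.6,0],[0,0,0,1.6,0]]])

```text
t: 27.95
tool_pos: [0.5498, 0.0154, 0.0483]
tool_rot: [2.312, -2.124, -0.005]
contact_force: [-0.3, -1.3, -4.8]
opening: 0.0076
grip_force: 88.6
```

```bash
python3 - <<'E'
from h import *
inc(.568,.017,.047,-85.4)
d=cam('wrist'); 
for z,n in ((0,'w'),):
    im=cv2.resize(d['img'],(800,600)); 
e=cam('scene'); 
cv2.imwrite('pics/c13.png',np.vstack([cv2.resize(d['img'][:300],(780,457))[:300],cv2.resize(e['img'][120:235,180:330],(390,299))[:, :].repeat(1,0) if 0 else np.hstack([cv2.resize(e['img'][120:235,180:330],(390,299)),cv2.resize(cam('side')['img'][150:265,190:340],(390,299))])])[:,:,::-1])
E
```

```text
inc [-0.   -1.83  0.13] turn 0.26 pos [0.5498 0.0154 0.0483] yaw -85.14 F [-0.3 -1.3 -4.8] op 0.0076 gf 88.6 t 27.95
```

servo_tool(increments=[[[0,0,-0.4,0,0],[0,0,-0.8,0,0.2],[0,0,-1.2,0,0.2],[0,0,-1.4,0,0.2]]])

```text
t: 28.5
tool_pos: [0.5667, 0.0163, 0.0503]
tool_rot: [-2.309, 2.129, -0.001]
contact_force: [1.1, -0.3, -4.5]
opening: 0.0078
grip_force: 88.7
```

servo_tool(increments=[[[0,0,-0.15,0,0],[0,0,-0.3,0,0],[0,0,-0.3,0,0]]])

```text
t: 28.8
tool_pos: [0.5683, 0.0165, 0.0497]
tool_rot: [2.309, -2.129, -0.002]
contact_force: [-4.0, -0.1, -2.7]
opening: 0.0078
grip_force: 89.0
```

servo_tool(increments=[[[0,0,0.15,0.1,0],[0,0,0.15,0.25,0],[0,0,0.15,0.3,0],[0,0,0.15,0.3,0]]])

```text
t: 29.2
tool_pos: [0.5676, 0.0164, 0.0471]
tool_rot: [-2.31, 2.129, -0.001]
contact_force: [-0.7, 0.7, -4.4]
opening: 0.0082
grip_force: 88.8
```

servo_tool(increments=[[[0,0,-0.2,0,0],[0,0,-0.35,0,0],[0,0,-0.5,0,0],[0,0,-0.5,0,0]]])

```text
t: 29.6
tool_pos: [0.5689, 0.0165, 0.0473]
tool_rot: [2.304, -2.124, -0.012]
contact_force: [-16.5, -1.2, 10.8]
opening: 0.0076
grip_force: 90.9
```

```bash
python3 - <<'E'
from h import *
inc(.568,.017,.047,-85.4); print(ctrl.get_obs()['wrist_torque'])
E
```

```text
inc [-0.05  0.09  0.03] turn 0.07 pos [0.5689 0.0165 0.0473] yaw -85.33 F [-16.5  -1.2  10.8] op 0.0076 gf 90.9 t 29.6
[-0.34188006  2.81116725 -0.14670416]
```

servo_tool(increments=[[[0,0,0.2,0.1,0],[0,0,0.25,0.15,0],[0,0,0.25,0.15,0]]])

```text
t: 29.9
tool_pos: [0.5686, 0.0165, 0.0471]
tool_rot: [2.307, -2.127, -0.006]
contact_force: [-12.0, -1.3, 10.6]
opening: 0.0077
grip_force: 90.9
```

servo_tool(increments=[[[3,0,0,0,0],[3,0,0,0,0],[3,0,0,0,0]]])

```text
t: 30.2
tool_pos: [0.571, 0.0165, 0.0464]
tool_rot: [-2.309, 2.128, -0.003]
contact_force: [-0.2, -1.0, -0.3]
opening: 0.0302
grip_force: 0.0
```

servo_tool(increments=[[[3,0,0,-1.5,0],[3,0,0,-3.5,0],[3,0,0,-6,0],[3,0,0,-9,0],[3,0,0,-13,0]]])

```text
t: 30.7
tool_pos: [0.5691, 0.0167, 0.1763]
tool_rot: [2.309, -2.129, -0.002]
contact_force: [1.0, -0.3, -0.1]
opening: 0.0299
grip_force: 0.0
```

```bash
python3 - <<'E'
from h import *
inc(.5,.03,.2,-85.4)
E
```

```text
inc [-1.88  6.78 -2.36] turn 0.06 pos [0.5691 0.0167 0.1763] yaw -85.34 F [ 1.  -0.3 -0.1] op 0.0299 gf 0.0 t 30.7
```

servo_tool(increments=[[[3,0,1.5,-2,-8],[3,0,3,-4,-16],[3,0,5,-6,-24],[3,0,7,-8,-32],[3,0,8,-10,-40]]])

```text
t: 31.2
tool_pos: [0.4891, 0.0101, 0.2777]
tool_rot: [-2.902, 1.202, -0.003]
contact_force: [0.6, -0.8, -0.1]
opening: 0.0299
grip_force: 0.0
```

servo_tool(increments=[[[3,0,0,0,-8],[3,0,0,0,-16],[3,0,0,0,-24],[3,0,0,0,-32],[3,0,0,0,-40]]])

```text
t: 31.7
tool_pos: [0.4903, 0.0101, 0.277]
tool_rot: [3.138, -0.137, 0.003]
contact_force: [0.3, 0.1, -0.5]
opening: 0.0301
grip_force: 0.0
```

servo_tool(increments=[[[3,0,0,0,-8],[3,0,0,0,-10],[3,0,0,0,-10],[3,0,0,0,-10]]])

```text
t: 32.1
tool_pos: [0.4903, 0.0101, 0.2764]
tool_rot: [3.139, 0.126, 0.002]
contact_force: [-0.1, -0.2, -0.5]
opening: 0.0299
grip_force: 0.0
```

```bash
python3 - <<'E'
from h import *
inc(.5,.03,.27,4.6)
d=cam('wrist'); save(d,'f14.png',crop=(106,0,406,225),s=2.66)
E
```

```text
inc [ 1.12 -1.9   0.65] turn 0.01 pos [0.4903 0.0101 0.2764] yaw 4.61 F [-0.1 -0.2 -0.5] op 0.0299 gf 0.0 t 32.1
```

View pics/f14.png

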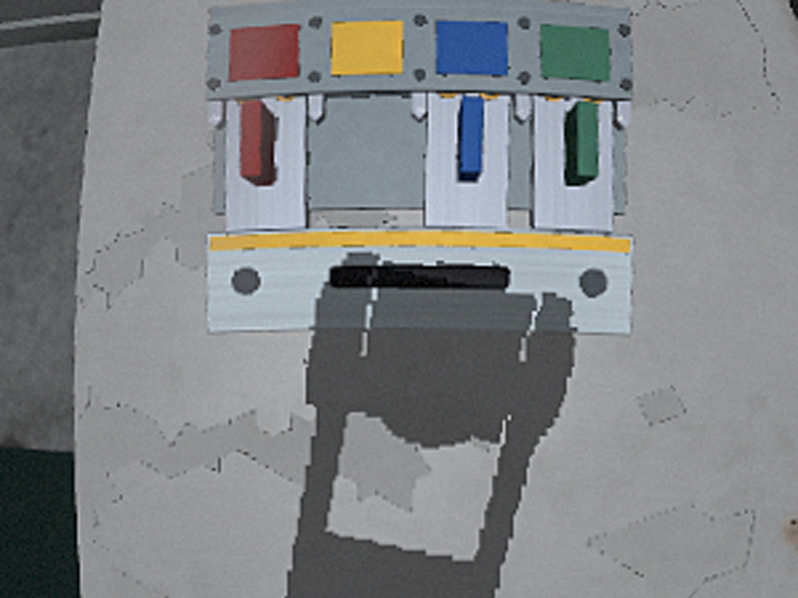

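The plates are all home, and the straightedge lies along their rear edges: bar edge at row ~236, plate rears at rows ~229–231. I'll check for a gap numerically.

```bash
python3 - <<'E'
from h import *
d=cam('wrist'); g=d['img'].mean(2)
for n,X in (('red',266),('blue',467),('green',573),('yellow gap',360)):
    u=int(X/2.66+106); print(n,u,[int(v) for v in g[80:97,u-4:u+5].mean(1)], np.ptp(d['img'][80:97,u-4:u+5].mean(1),axis=1).astype(int))
f=lambda p,z: at(d,(p[0]/2.66+106,p[1]/2.66),z)
for n,p,z in (('sillL',(214,213),.005),('sillR',(624,213),.005),('barL',(207,236),.014),('barR',(632,237),.014),('redrear',(266,230),.013),('bluerear',(467,230),.013),('greenrear',(573,231),.013)): print(n,f(p,z))
print('px per mm', proj(d,[.593,.02,.013])-proj(d,[.594,.02,.013]))
E
```

```text
red 206 [187, 188, 188, 189, 192, 199, 77, 201, 146, 149, 151, 148, 147, 176, 187, 187, 185] [ 24  23  23  24  24  26  16  24 155 135 131 135 149  15  32  23  21]
blue 281 [195, 196, 195, 198, 209, 91, 171, 153, 158, 157, 159, 158, 133, 184, 182, 185, 184] [ 25  25  24  26  26  19   5 122 152 145 147 160  44  36  22  20  21]
green 321 [186, 186, 186, 186, 188, 205, 77, 175, 160, 153, 154, 155, 154, 143, 187, 180, 184] [ 23  24  23  23  25  26  13  28  60 157 144 142 153 106  43  24  21]
yellow gap 241 [149, 146, 146, 147, 148, 115, 192, 146, 155, 155, 155, 157, 111, 197, 170, 80, 87] [  4   4   4   3   3  17  13 142 149 143 146 163  14  34  21   8  10]
sillL [0.5952891  0.12069359 0.005     ]
sillR [ 0.61171105 -0.08411436  0.005     ]
barL [0.58284062 0.12103676 0.014     ]
barR [ 0.59905055 -0.08700328  0.014     ]
redrear [0.58668388 0.09160523 0.013     ]
bluerear [ 0.59292832 -0.00574846  0.013     ]
greenrear [ 0.59814919 -0.05732923  0.013     ]
px per mm [-0.06247655  0.75952716]
```

The gap can't be resolved below about 1 mm here, so I'll seat the bar with a gentle push of the closed fingers on its rear face.

servo_tool(increments=[[[0,1,0,0,0],[0,2,0,4,0],[0,2.9,0,9,0],[0,2.9,0,14,0],[0,2.9,0,18,0]]])

```text
t: 32.7
tool_pos: [0.5188, 0.0127, 0.0926]
tool_rot: [-3.139, -0.127, 0.003]
contact_force: [1.0, 1.1, -0.6]
opening: 0.0001
grip_force: 0.0
```

servo_tool(increments=[[[0,0,0,2.5,0],[0,0,0,4.5,0],[0,0,0,6,0],[0,0,0,6.6,0],[0,0,0,6.6,0]]])

```text
t: 33.2
tool_pos: [0.519, 0.0125, 0.029]
tool_rot: [-3.139, -0.127, 0.002]
contact_force: [0.3, -0.1, -0.0]
opening: -0.0003
grip_force: 0.0
```

```bash
python3 - <<'E'
from h import *
inc(.532,.0136,.028,4.6)
E
```

```text
inc [ 1.3 -0.   0.1] turn 0.05 pos [0.519  0.0125 0.029 ] yaw 4.65 F [ 0.3 -0.1 -0. ] op -0.0003 gf 0.0 t 33.2
```

servo_tool(increments=[[[0,0.4,0,0.1,0],[0,0.8,0,0.1,0],[0,1.1,0,0.1,0],[0,1.3,0,0.1,0]]])

```text
t: 33.6
tool_pos: [0.5327, 0.0135, 0.0293]
tool_rot: [3.139, 0.128, 0.001]
contact_force: [-3.8, -0.5, 3.1]
opening: 0.0001
grip_force: 2.1
```

servo_tool(increments=[[[0,0.1,0,0,0],[0,0.2,0,0,0],[0,0.2,0,0,0]]])

```text
t: 33.9
tool_pos: [0.5327, 0.0136, 0.0283]
tool_rot: [3.139, 0.128, -0.006]
contact_force: [-5.5, -1.1, 4.4]
opening: 0.0001
grip_force: 3.0
```

servo_tool(increments=[[[0,0.2,0,0,0],[0,0.4,0,0,0],[0,0.4,0,0,0]]])

```text
t: 34.2
tool_pos: [0.5332, 0.0137, 0.0278]
tool_rot: [3.139, 0.129, -0.022]
contact_force: [-18.4, -2.4, 14.9]
opening: 0.0
grip_force: 9.2
```

servo_tool(increments=[[[0,-0.6,0,0,0],[0,-1.5,0,0,0],[0,-3,0,0,0]]])

```text
t: 34.5
tool_pos: [0.5086, 0.0115, 0.0289]
tool_rot: [3.139, 0.128, 0.003]
contact_force: [0.3, 0.1, -0.5]
opening: 0.0003
grip_force: 0.0
```

servo_tool(increments=[[[0,-0.5,0,-4,0],[0,-1,0,-9,0],[0,-1,0,-14,0],[0,-1,0,-19,0],[0,-1,0,-24,0]]])

```text
t: 35.0
tool_pos: [0.4977, 0.0109, 0.2704]
tool_rot: [-3.139, -0.128, -0.003]
contact_force: [0.9, -0.3, 0.9]
opening: 0.0
grip_force: 0.0
```

```bash
python3 - <<'E'
from h import *
inc(.4903,.0101,.2764,4.6)
d=cam('wrist'); g=d['img'].mean(2)
for n,X in (('red',(.586,.093)),('blue',(.594,-.005)),('green',(.598,-.055))):
    u,v=proj(d,[*X,.013]).astype(int); print(n,[int(t) for t in g[v-8:v+10,u-4:u+5].mean(1)])
E
```

```text
inc [-0.74  0.02 -0.6 ] turn 0.06 pos [0.4977 0.0109 0.2704] yaw 4.66 F [ 0.9 -0.3  0.9] op 0.0 gf 0.0 t 35.0
red [185, 184, 185, 185, 186, 186, 194, 124, 176, 156, 145, 146, 146, 144, 161, 179, 183, 182]
blue [192, 192, 191, 192, 192, 195, 206, 115, 163, 162, 155, 155, 156, 158, 142, 173, 176, 179]
green [182, 182, 183, 183, 183, 184, 196, 122, 112, 175, 151, 151, 152, 152, 152, 158, 176, 178]
```

```bash
python3 -c "
from h import *
print(ctrl.finish_job())"
```

```text
the job is handed in; nothing more can be done
None
```

The red, blue and green plates are home (no yellow plate was there) and the straightedge lies flush and centred against them; the job is handed in, but a lift I mistyped while releasing blue pushed its fin sideways and read 123 N at the wrist, over the 120 N limit, so it may be failed on that.

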